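# Fill the double-lidded truffle tin and lift the outer lid back off

## Robot

A 7-joint arm with a two-finger parallel gripper is mounted at the origin on the work surface. World frame = base frame: x ahead of the robot, y to its left, z up, the work surface at z = 0. Lengths are in m, angles in rad, forces in N, time in s.
With the tool pointing down it reaches from about 0.425 to 0.925 m from the base axis. Payload 6.8 kg.
Tool frame: the origin (TCP) lies at the very end of the fingers, on their centre line; the grasp point (between the pads) lies 19 mm behind it; z points along the fingers, y is the line along which they close (so a half turn about z gives the same grasp; the last joint's range is limited). The gripper opens to 85 mm and grips with 20 to 120 N. Pads are 22 mm wide; open, the fingers measure 114 mm over their backs; the gripper's body (76 mm by 85 mm) begins 54 mm behind the grasp point. The pads swing forward as they close: fully open they stand 13 mm farther back than shut.
Start: joints at [-1.307, 0.477, 0.022, 1.555, -0.011, 1.109, -0.083], TCP at [0.245, 0.629, 0.231] pointing down, gripper open.
Joint ranges: [-2.96, 2.96], [-0.34, 2.1], [-1.41, 1.46], [0.24, 2.44], [-1.37, 4.51], [0.17, 1.92], [-2.96, 2.96]. Speed limits (rad/s): [2.39, 2.39, 3.14, 3.14, 3.14, 3.14, 3.14].

## Interface

Orientations are given as a rotation vector (axis times angle).
In Python, from bench import get_obs, grab_frame, hand_in gives the robot as it stands.
- The arm moves only by the tool drive_tool, never from a script. Its argument "rows" is a list of rows, each an object with "offset": the shift along the tool's x, y, z as a fraction of full scale, a list of three; "rotation": the turn, a rotation vector about the tool's x, y, z as a fraction of full scale, a list of three; "claw": the opening, from 0 (shut) to 1 (fully open). In form: [{"offset": [tx, ty, tz], "rotation": [wx, wy, wz], "claw": claw}, ...]. A call has 1 to 20 rows; each row is the pose to reach, as a shift and turn from the pose commanded when the call began, along the tool's axes at that moment; what a row does not reach only later rows make up. Full scale, the value 1, is 0.15 m for a shift and 2 rad for a turn. A row lasts 1/12 s, in which the tool goes at most 41.7 mm and 7.16 degrees, less where a joint would pass 70% of its speed; a pose out of reach is approached as far as the arm can. A call with a number of a shift or a turn outside -1 to 1 is refused whole. A call with a gripper value outside its range is refused whole. The fingers move at their own pace and stop on an object; "force" is the grip in N (left out, the last holds). Time passes only in rows, so rows that repeat a pose let the fingers close. It gives the time, the measured TCP pose, the force, the opening and the grip force at its end, in the units of the state.
- get_obs(): the state, without advancing time (a new reading comes with each control period).
- grab_frame(name): name is "side" or "top"; returns a dict with "frame" (420x560x3 uint8, red, green, blue), "z_map" (420x560 float32, m along the optical axis (not along the pixel's ray), 0 where there is no reading), "vfov" (degrees; the focal length in pixels is half the picture's height over the tangent of half this angle, whatever the lens; pixels are square), "cx", "cy" (the principal point, pixels), "R" (3x3) and "t" (3): a world point X has camera coordinates R X + t. Camera axes: x right, y down, z forward; pixel columns grow to the right and rows downward; lengths in m; the calibration is good to about 2 mm. A picture is of the moment at which its call begins.
- hand_in(): hands the job in; it is judged then, once.
The state is a dict: "clock": time; "joints": joint angles; "qvel": joint speeds; "tau": joint torques, N m; "tcp_pos": TCP position; "orientation": TCP orientation; "contact_force": force on the tool from outside, world axes, zero at the start; "moment": the same for the moment, N m; "grip_width": finger opening in m; "gripper_force": force on a finger pad.
Only numpy, scipy, OpenCV 4.12 (cv2) and the standard library are available. Lean on these libraries where they do the work, as an engineer would, in place of code of your own. Each camera call takes 0.05 s, during which the arm holds its last target. There are 200 camera calls.

## Task

With the scoop, not the fingers, tip the three truffles from the trough into the tin and lay the scoop back in the trough. Carry the nested pair of lids by the inner lid's red knob and lower it (do not drop it) squarely onto the tin, leaving the tin where it stands, then let go, take the outer lid by its brass collar and lift it alone straight up, leaving the inner lid seated, so that a greeting card can go in. Finish still holding the outer lid level and still over the tin, wholly above the top of the red knob; do not knock the jar, gift box or card stand.

Things in the scene. Friction and masses are not known exactly. Their poses are not given: they have to be found in the camera images.
- trough: white open trough, fixed, 210 long (its x) x 94 wide (its y) x 37 high, walls 5 thick, floor at z = 5. Flat floor 44 wide, x = -80 to 100; both sides and the -x end slope up from it at 45 deg to z = 25, upright above. Origin: centre of its underside. Truffles lie towards its -x end (nearest the robot), the scoop stands at its +x end.
- scoop: steel scoop, 120 g, standing on the trough floor; origin: underside, mid-length; z up. Mouth opens to its own -x: flat floor 2 thick, 38 wide, x = -37 (lip) to 35; sides flare up at 45 deg to 70 wide at z = 17 (fits the trough with 3 to spare each side); back wall x = 17 to 20, 28 high. Pulled to the -x end slope it runs under the truffles.
- scoop_grip (a point): middle of the grip of the scoop's dark wooden upright post handle, at x = 27, y = 0, z = 85 of the scoop. The post is 14 thick in x, 26 wide in y, and rises from z = 17 to z = 105: grasp from above, fingers closing along the scoop's x.
- scoop_lip (a point): middle of the scoop's lip (front edge of its floor, underside), x = -37 of the scoop. At the end slope raise it 20 deg while following the slope, so that the truffles roll back into the pan; keep it so to carry them, lower it 30 deg to roll them out
- truffle1: chocolate truffle, dark brown ball 24 diameter, 12 g, in the trough; origin: its centre. Rolls freely.
- truffle2: chocolate truffle, like truffle1
- truffle3: chocolate truffle, like truffle1
- tin: round open blue tin, loose, about 0.5 kg, outside diameter 104, wall and base 3 thick, rim 60 above its underside. Origin: centre of its underside.
- inner_lid: inner lid of the nested pair: aluminium, 120 g; origin: centre of its underside, z up. Plug diameter 92 (tapering to 80 at the bottom), z = 0 to 12; flange diameter 106, z = 12 to 16, rests on the tin's rim when seated (origin then 48 above the tin's underside). At the start it stands on the counter with the outer lid resting on its flange: lifting it lifts both.
- knob (a point): centre of the top of the inner lid's upright red knob, z = 77 of the inner lid; knob diameter 20, z = 16 to 77; it passes up through the outer lid's collar and 36 of it shows above the collar
- outer_lid: outer lid of the nested pair: blue cap, 140 g, round; origin: centre of the bottom plane of its skirt, z up. Skirt outside diameter 119, inside 114, z = 0 to 12; top plate z = 12 to 15; brass collar above. Nested, its origin is 4 above the inner lid's. Loose on the inner lid: it lifts straight off.
- collar (a point): centre of the top of the outer lid's brass collar, z = 37 of the outer lid; collar outside diameter 42, hole diameter 27, z = 15 to 37, the red knob standing up through its middle
- cocoa_jar: bystander: small amber jar, 56 diameter, 85 high, origin under its centre
- gift_box: bystander: closed gift box, 74 x 94 x 46 high, origin under its centre
- card: bystander: blank black card on a wooden foot, 30 x 80 x 55 high, origin under its centre
There are look-alikes about, which are no part of the job. What is shaped like the truffle1 but blue or turquoise is not meant.

How it is judged:
On the way, in this order (a step that is already met when the one before it is completed fails the run):
1. all three truffles are in the tin (horizontal distance between each of truffle1, truffle2, truffle3 and tin below 0.049 m and z of truffle1 in the frame of tin between 0 and 0.05 m and z of truffle2 in the frame of tin between 0 and 0.05 m and z of truffle3 in the frame of tin between 0 and 0.05 m), for 0.2 s.
2. both lids, still nested, are seated on the tin and let go (all of step 1 and horizontal distance between inner_lid and tin below 0.006 m and z of inner_lid in the frame of tin between 0.044 and 0.052 m and angle between the z axis of each of inner_lid, outer_lid and the z axis of tin, either way round below 0.06 rad and z of outer_lid in the frame of tin between 0.047 and 0.057 m and horizontal distance between outer_lid and tin below 0.009 m and contact force between the fingers and inner_lid below 0.1 N and contact force between the fingers and outer_lid below 0.1 N), for 0.2 s.
At the end, for the whole second after the job is handed in: Truffles in tin; scoop lying or standing in the trough, at rest; inner lid seated on the tin (6 mm, 0.06 rad), untouched; outer lid held in the fingers (over 1 N), still, level within 0.25 rad, within 60 mm of the tin's axis, its lower edge above the red knob, touching neither inner lid nor tin (all of step 1 and horizontal distance between inner_lid and tin below 0.006 m and z of inner_lid in the frame of tin between 0.044 and 0.052 m and angle between the z axis of inner_lid and the z axis of tin, either way round below 0.06 rad and linear speed of each of inner_lid, scoop below 0.02 m/s and angle between tin's own z axis and vertical below 0.05 rad and x of scoop in the frame of trough between -0.095 and 0.095 m and y of scoop in the frame of trough between -0.04 and 0.04 m and z of scoop in the frame of trough below 0.045 m and z of outer_lid in the frame of inner_lid above 0.078 m and horizontal distance between outer_lid and tin below 0.06 m and angle between outer_lid's own z axis and vertical below 0.25 rad and linear speed of outer_lid below 0.03 m/s and contact force between the fingers and outer_lid above 1 N and contact force between each of outer_lid, the fingers and inner_lid below 0.1 N and contact force between outer_lid and tin below 0.1 N); the arm keeps its last pose, push and grip.
It fails at once if the fingers touch a truffle (contact force between the fingers and truffle1 above 0.3 N or contact force between the fingers and truffle2 above 0.3 N or contact force between the fingers and truffle3 above 0.3 N).
It fails at once if the lids come apart (over 12 mm) while the inner lid is not seated on the tin (z of outer_lid in the frame of inner_lid above 0.016 m and not (horizontal distance between inner_lid and tin below 0.006 m and z of inner_lid in the frame of tin between 0.044 and 0.052 m and angle between the z axis of inner_lid and the z axis of tin, either way round below 0.06 rad)).
It fails at once if the inner lid is let go more than 12 mm above its seat (dropped) (height (world z) of inner_lid above 0.06 m and contact force between the fingers and inner_lid below 0.02 N and contact force between the fingers and outer_lid below 0.02 N).
It fails at once if the tin is shoved more than 40 mm or tipped (distance of tin from where it was at the start of the episode above 0.04 m or angle between tin's own z axis and vertical above 0.3 rad).
It fails at once if a bystander is moved more than 30 mm (distance of any of cocoa_jar, gift_box, card from where it was at the start of the episode above 0.03 m).
It also fails if it takes over 72 s, if anything falls off the work surface, if the arm or the gripper's body presses on something with over 40 N, if the wrist force passes 120 N, or if a joint passes its speed limit or range.

## Working session

There is one attempt and no reset: what is moved stays moved. The work goes in short steps, Python scripts to look and compute and a tool call to move; the robot and the scene stay as the last step left them, time stands still between calls to the robot, and variables do not carry over. Pictures are saved under pics/ and viewed, at most 10 in all, crops included, and the job is handed in when it is done.

Besides the shell and the picture viewer there is one more tool, called after "Request:" by a JSON object that holds its "op" and its "data", one argument or row to a line. drive_tool: Moves the arm, as the interface text tells. Its arguments: {"type":"object","properties":{"rows":{"type":"array","items":{"type":"object","properties":{"offset":{"type":"array","items":{"type":"number"}},"rotation":{"type":"array","items":{"type":"number"}},"claw":{"type":"number"}}}},"force":{"type":"number"}},"required":["rows"]}

```bash
mkdir -p pics
cat > h.py <<'E'
import numpy as np, cv2
from bench import get_obs, grab_frame, hand_in
from scipy.spatial.transform import Rotation as Ro
def cloud(d):
    z=d["z_map"];h,w=z.shape;f=h/2/np.tan(np.radians(d["vfov"])/2)
    u,v=np.meshgrid(np.arange(w),np.arange(h))
    P=np.stack([(u-d["cx"])/f*z,(v-d["cy"])/f*z,z],-1)
    X=(P-np.array(d["t"]))@np.array(d["R"]); X[z<=0]=np.nan
    return X
def save(d,n): cv2.imwrite("pics/"+n,cv2.cvtColor(d["frame"],cv2.COLOR_RGB2BGR))
E
python3 - <<'E'
from h import *
for n in("side","top"):
    d=grab_frame(n);save(d,n+"0.png");np.savez(n+"0.npz",X=cloud(d),f=d["frame"])
    print(n,d["vfov"],d["cx"],d["cy"],np.round(d["R"],3).tolist(),np.round(d["t"],3))
o=get_obs();print(o)
E
```

```text
side 49.12398939356071 273.7857758252061 215.3230661408925 [[0.994, -0.108, 0.02], [-0.041, -0.531, -0.846], [0.102, 0.84, -0.532]] [-0.603  0.084  0.931]
top 56.55926345621411 273.24950716947575 206.99635775019365 [[0.035, -0.999, 0.004], [-0.977, -0.035, -0.21], [0.21, 0.003, -0.978]] [-0.07   0.599  0.932]
{'clock': 0.1, 'joints': array([-1.3070907 ,  0.47770556,  0.02230801,  1.55633088, -0.01153058,
        1.10929956, -0.08311228]), 'qvel': array([ 0.00097504, -0.00235277, -0.0007066 , -0.00336691,  0.00102735,
        0.00020576, -0.0022814 ]), 'tau': array([ 4.18531694e-03, -5.97760391e+01,  1.61370814e+00, -2.81953222e+01,
        1.28370340e-02,  5.16334185e-03, -1.54396645e-05]), 'tcp_pos': array([0.24501669, 0.6283979 , 0.23043938]), 'orientation': array([-5.80591974e-01, -3.08724640e+00,  2.51427037e-03]), 'contact_force': array([ 0.13042746,  0.8916626 , -0.10347783]), 'moment': array([ 0.01827426,  0.04940829, -0.0371493 ]), 'gripper_force': 0.0, 'grip_width': 0.08531229320756625}
```

View pics/top0.png

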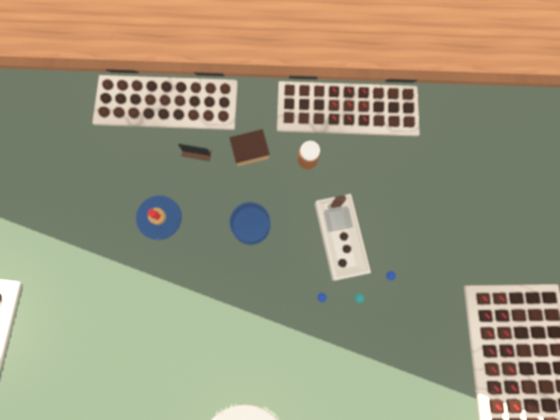

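View pics/side0.png

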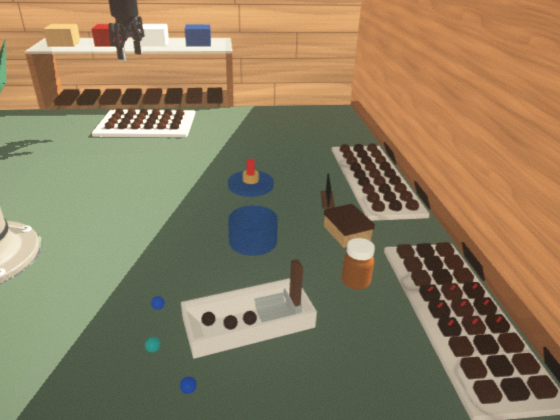

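The top view shows the lids (157,216), tin (250,223), trough (342,237), scoop post (338,201), truffles (344,237), (346,249) and (342,263), and the jar (309,153), box (249,146) and card (195,152). The side view agrees: tin (253,230), knob (251,167), post (296,283).

```bash
cat > m.py <<'E'
from h import *
from scipy.optimize import least_squares
def circ(P,r=None):
    g=least_squares(lambda p:np.hypot(P[:,0]-p[0],P[:,1]-p[1])-(r or p[2]),[*P[:,:2].mean(0),.05],loss='soft_l1',f_scale=.001).x
    return np.round(g,4)
S={n:np.load(n+"0.npz") for n in("side","top")}
for n in S:
    X=S[n]["X"];f=S[n]["f"].astype(int);R,G,B=f[...,0],f[...,1],f[...,2]
    z=X[...,2];ok=np.isfinite(z)
    print("==",n)
    def reg(x0,x1,y0,y1,z0,z1): return ok&(X[...,0]>x0)&(X[...,0]<x1)&(X[...,1]>y0)&(X[...,1]<y1)&(z>z0)&(z<z1)
    blue=(B>R+25)&(B>G+15)&ok
    nl,lab,st,ce=cv2.connectedComponentsWithStats(blue.astype(np.uint8))
    for i in range(1,nl):
        if st[i,4]>25:
            P=X[lab==i]; print("blue",ce[i].round(),st[i,4],np.nanmedian(P,0).round(3),"zmax",np.nanpercentile(P[:,2],[5,50,97]).round(3))
            if st[i,4]>800:
                top=P[P[:,2]>np.nanpercentile(P[:,2],97)-.006]; print("  topcirc",circ(top),len(top))
    for nm,m in (("red",(R>150)&(G<70)&(B<80)),("white",(R>170)&(G>165)&(B>150)),("dark",(R<75)&(G<50)&(B<45))):
        m=m&ok&(X[...,0]>.3)&(X[...,0]<.9)&(abs(X[...,1])<.4)
        nl,lab,st,ce=cv2.connectedComponentsWithStats(m.astype(np.uint8))
        for i in range(1,nl):
            if st[i,4]>15:
                P=X[lab==i]; print(nm,ce[i].round(),st[i,4],np.nanmedian(P,0).round(4),"z",np.nanpercentile(P[:,2],[5,95]).round(3),"lo",P.min(0).round(3),"hi",P.max(0).round(3))
E
python3 m.py
```

```text
== side
blue [198.  35.] 489 [0.431 0.957 0.244] zmax [0.213 0.244 0.265]
blue [250. 185.] 731 [0.57  0.23  0.018] zmax [0.007 0.018 0.021]
blue [253. 230.] 2092 [ 0.561 -0.013  0.034] zmax [0.004 0.034 0.059]
  topcirc [0.5611 0.0095 0.0502] 316
blue [157. 302.] 156 [ 0.381 -0.186  0.018] zmax [0.004 0.018 0.024]
blue [188. 385.] 237 [ 0.442 -0.363  0.019] zmax [0.005 0.019 0.024]
red [250. 166.] 107 [0.5715 0.2499 0.0629] z [0.043 0.077] lo [0.564 0.243 0.039] hi [0.58  0.263 0.079]
white [370. 202.] 521 [0.8485 0.1142 0.0127] z [0.006 0.015] lo [0.832 0.067 0.001] hi [0.9   0.298 0.016]
white [360. 249.] 485 [ 0.7484 -0.1455  0.0838] z [0.072 0.086] lo [ 0.726 -0.164  0.069] hi [ 0.775 -0.113  0.086]
white [396. 260.] 222 [ 0.8438 -0.0958  0.0131] z [0.011 0.015] lo [ 0.835 -0.143  0.01 ] hi [ 0.856 -0.051  0.015]
white [240. 319.] 5058 [ 0.5179 -0.2478  0.0208] z [0.004 0.037] lo [ 0.427 -0.301 -0.002] hi [ 0.649 -0.164  0.039]
white [439. 342.] 736 [ 0.8425 -0.3126  0.0131] z [0.011 0.015] lo [ 0.833 -0.4    0.009] hi [ 0.86  -0.227  0.016]
white [466. 335.] 29 [ 0.8938 -0.3022 
[... 3210 characters left out ...]
.     0.019  0.025]
red [154. 214.] 33 [0.5712 0.2491 0.0712] z [0.045 0.078] lo [0.566 0.246 0.043] hi [0.578 0.261 0.079]
white [179. 117.] 1717 [0.8544 0.2202 0.0128] z [0.006 0.016] lo [ 0.835  0.069 -0.007] hi [0.9   0.4   0.033]
white [338. 123.] 1645 [ 0.8513 -0.2282  0.0131] z [0.005 0.017] lo [ 0.834 -0.4   -0.004] hi [ 0.9   -0.05   0.036]
white [310. 150.] 324 [ 0.7506 -0.1387  0.084 ] z [0.061 0.087] lo [ 0.728 -0.172 -0.006] hi [ 0.814 -0.115  0.089]
white [342. 239.] 2675 [ 0.5301 -0.235   0.0147] z [0.003 0.038] lo [ 0.425 -0.309 -0.005] hi [ 0.65  -0.162  0.109]
white [161. 302.] 6317 [ 0.3468  0.2515 -0.001 ] z [-0.004  0.002] lo [ 0.3   -0.095 -0.009] hi [0.462 0.4   0.006]
```

```bash
cat > m2.py <<'E'
from h import *
import sys
exec(open('m.py').read().split("S={n")[0])
tag=sys.argv[1] if len(sys.argv)>1 else "0"
for n in("side","top"):
    D=np.load(n+tag+".npz");X=D["X"];f=D["f"].astype(int);R,G,B=f[...,0],f[...,1],f[...,2]
    F=np.isfinite(X[...,2])
    def reg(x0,x1,y0,y1,z0,z1,m=True): return X[F&m&(X[...,0]>x0)&(X[...,0]<x1)&(X[...,1]>y0)&(X[...,1]<y1)&(X[...,2]>z0)&(X[...,2]<z1)]
    print("==",n)
    T=reg(.42,.66,-.32,-.15,.033,.041,(R>120)&(G>110)); r=cv2.minAreaRect((T[:,:2]*1000).astype(np.float32)); print("rim",len(T),r,np.median(T[:,2]))
    W=reg(.42,.68,-.32,-.15,.05,.115); 
    if len(W):
        print("post",len(W),W.min(0).round(4),W.max(0).round(4)); w=W[W[:,2]>.098]; print(" top",len(w), cv2.minAreaRect((w[:,:2]*1000).astype(np.float32)), np.median(w[:,2]))
    K=reg(.53,.62,.2,.3,.05,.085); print("knob",len(K),circ(K,.010),"ztop",np.percentile(K[:,2],[50,90,98]).round(4))
    C=reg(.53,.62,.2,.3,.034,.0445,(R>B+20)&(G>80)); print("collar",len(C),C.min(0).round(4),C.max(0).round(4),np.percentile(C[:,2],[50,95]).round(4))
    C=reg(.5,.65,.18,.34,.012,.0215,B>R); print("outer",len(C),cv2.minEnclosingCircle((C[:,:2]*1000).astype(np.float32)))
    Q=reg(.49,.64,-.06,.08,.055,.064); print("tinrim",circ(Q,.0512 if n=="side" else .0505),np.percentile(Q[:,2],[50,95]).round(4),cv2.minEnclosingCircle((Q[:,:2]*1000).astype(np.float32)))
    m=((R<80)&(G<60)&(B<55)&F&(X[...,0]<.58)&(X[...,0]>.42)&(X[...,1]<-.19)&(X[...,1]>-.3)&(X[...,2]<.04)).astype(np.uint8)
    nl,lab,st,ce=cv2.connectedComponentsWithStats(m)
    for i in range(1,nl):
        if st[i,4]>15:
            P=X[lab==i]; g=least_squares(lambda p:np.linalg.norm(P-p,axis=1)-.012,P.mean(0)-[0,0,.008],loss='soft_l1',f_scale=.001).x; print("truffle",ce[i].round(),g.round(4))
E
python3 m2.py
```

```text
== side
rim 1101 ((536.3800659179688, -229.73582458496094), (210.3962860107422, 98.55252838134766), 13.408531188964844) 0.03627434775664226
post 408 [ 0.6095 -0.227   0.0502] [ 0.6275 -0.2005  0.1115]
 top 133 ((618.3215942382812, -213.5504150390625), (13.85186767578125, 26.37721061706543), 12.813840866088867) 0.1080145599992229
knob 85 [0.5721 0.2578 0.05  ] ztop [0.0679 0.0767 0.0777]
collar 86 [0.5533 0.2349 0.034 ] [0.5924 0.2731 0.0426] [0.0392 0.0419]
outer 642 ((572.2271728515625, 254.76144409179688), 61.614933013916016)
tinrim [0.5609 0.0098 0.05  ] [0.0584 0.0607] ((560.2840576171875, 10.17875862121582), 54.395931243896484)
truffle [208. 318.] [ 0.469  -0.2316  0.0166]
truffle [249. 317.] [ 0.5389 -0.2353  0.0167]
truffle [230. 322.] [ 0.5054 -0.2431  0.0165]
== top
rim 451 ((539.0093994140625, -231.1887969970703), (210.04281616210938, 95.1543197631836), 13.563437461853027) 0.036457467959188826
post 117 [ 0.6121 -0.2271  0.0505] [ 0.6282 -0.2004  0.1123]
 top 67 ((620.7182006835938, -213.29261779785156), (14.087016105651855, 25.06184196472168), 15.872734069824219) 0.10876140804649569
knob 71 [0.5759 0.256  0.05  ] ztop [0.0741 0.0771 0.0792]
collar 108 [0.5552 0.2349 0.034 ] [0.5933 0.2759 0.0438] [0.0396 0.0432]
outer 1261 ((575.15869140625, 255.9341583251953), 60.27013397216797)
tinrim [0.5637 0.0092 0.05  ] [0.059  0.0617] ((563.9854125976562, 9.159418106079102), 51.95778274536133)
truffle [342. 262.] [ 0.4747 -0.2307  0.0161]
```

```bash
cat > p.py <<'E'
from h import *
import json,os
TR=np.array([.5377,-.2305,0.]); A=np.radians(13.45)
POST=np.array([.6195,-.2134]); TIN=np.array([.5624,.0095]); LID=np.array([.5738,.2563])
def down(yaw):  # tool z down, tool y at azimuth yaw
    y=np.array([np.cos(yaw),np.sin(yaw),0]);z=np.array([0,0,-1.]);return Ro.from_matrix(np.stack([np.cross(y,z),y,z],1))
def meas():
    o=get_obs();return np.array(o["tcp_pos"]),Ro.from_rotvec(o["orientation"])
def load():
    c=json.load(open("cmd.json"));return np.array(c[0]),Ro.from_rotvec(c[1])
def plan(way,claw,start=None):
    """way: list of (pos,Rot,n,fast); prints calls"""
    p,R=start or load(); m=meas();print("meas-cmd mm",((m[0]-p)*1e3).round(1),"deg",np.degrees((m[1]*R.inv()).as_rotvec()).round(2))
    calls=[];rows=[];p0,R0=p,R;q,Q=p,R
    for pos,Rt,n,fast in way:
        pos=np.array(pos,float);s,S=q,Q;rv=(Rt*S.inv()).as_rotvec()
        for k in range(1,n+1):
            a=1 if fast else k/n
            tp=s+(pos-s)*a;tR=Ro.from_rotvec(rv*a)*S
            def rel(): return (R0.inv().apply(tp-p0)/.15).round(3),((R0.inv()*tR).as_rotvec()/2).round(3)
            o,r=rel()
            if len(rows)>=20 or np.abs(o).max()>1 or np.abs(r).max()>1:
                calls.append(rows);rows=[];p0,R0=q,Q;o,r=rel()
            assert np.abs(o).max()<=1,(pos,o)
            rows.append((o.tolist(),r.tolist()));q=p0+R0.apply(o*.15);Q=R0*Ro.from_rotvec(r*2)
    calls.append(rows)
    for c in calls:
        i=0
        print("CALL",len(c))
        while i<len(c):
            j=i
            while j<len(c) and c[j]==c[i]: j+=1
            print("  x%d"%(j-i),c[i][0],c[i][1]);i=j
    json.dump([q.tolist(),Q.as_rotvec().tolist()],open("cmd.json","w"))
E
cat > a.py <<'E'
from p import *
s=meas();P0,R0=s
G=np.array([*POST,.20]);D=down(A);w=[]
n=5
rv=(D*R0.inv()).as_rotvec();d=G-P0
for k in range(1,n+1): w.append((P0+d*k/n,Ro.from_rotvec(rv*k/n)*R0,5,1))
w.append((G,D,4,1)); w.append(([*POST,.071],D,6,0));w.append(([*POST,.071],D,3,1))
plan(w,.6,s)
E
python3 a.py
```

```text
meas-cmd mm [0. 0. 0.] deg [0. 0. 0.]Traceback (most recent call last):
  File "a.py", line 8, in <module>
    plan(w,.6,s)
    ~~~~^^^^^^^^
  File "p.py", line 24, in plan
    assert np.abs(o).max()<=1,(pos,o)
           ^^^^^^^^^^^^^^^^^^
AssertionError: (array([0.39481001, 0.29167874, 0.21826363]), array([-1.022, -0.682,  0.042]))
```

```bash
sed -i 's/^n=5/n=6/' a.py; python3 a.py
```

```text
meas-cmd mm [0. 0. 0.] deg [0. 0. 0.]Traceback (most recent call last):
  File "a.py", line 8, in <module>
    plan(w,.6,s)
    ~~~~^^^^^^^^
  File "p.py", line 24, in plan
    assert np.abs(o).max()<=1,(pos,o)
           ^^^^^^^^^^^^^^^^^^
AssertionError: (array([ 0.55708612, -0.07310035,  0.20507323]), array([-1.014, -0.141,  0.035]))
```

```bash
sed -i 's/^n=6/n=7/' a.py; python3 a.py
```

```text
meas-cmd mm [0. 0. 0.] deg [0. 0. 0.]
CALL 5
  x5 [-0.624, -0.617, 0.03] [-0.0, 0.0, 0.069]
CALL 5
  x5 [-0.702, -0.526, 0.03] [-0.0, 0.0, 0.069]
CALL 5
  x5 [-0.768, -0.424, 0.03] [-0.0, 0.0, 0.069]
CALL 5
  x5 [-0.819, -0.314, 0.03] [-0.0, 0.0, 0.069]
CALL 5
  x5 [-0.855, -0.199, 0.03] [-0.0, 0.0, 0.068]
CALL 5
  x5 [-0.874, -0.081, 0.03] [-0.0, 0.001, 0.069]
CALL 18
  x9 [-0.876, 0.04, 0.028] [-0.001, -0.0, 0.069]
  x1 [-0.876, 0.04, 0.171] [-0.001, -0.0, 0.069]
  x1 [-0.876, 0.04, 0.315] [-0.001, -0.0, 0.069]
  x1 [-0.877, 0.041, 0.458] [-0.001, -0.0, 0.069]
  x1 [-0.877, 0.041, 0.602] [-0.001, -0.0, 0.069]
  x1 [-0.877, 0.041, 0.745] [-0.001, -0.0, 0.069]
  x4 [-0.877, 0.041, 0.888] [-0.001, -0.0, 0.069]
```

Request:
{"op": "drive_tool", "data": {
  "rows": [
    {"offset":[-0.624,-0.617,0.03],"rotation":[0,0,0.069],"claw":0.6},
    {"offset":[-0.624,-0.617,0.03],"rotation":[0,0,0.069],"claw":0.6},
    {"offset":[-0.624,-0.617,0.03],"rotation":[0,0,0.069],"claw":0.6},
    {"offset":[-0.624,-0.617,0.03],"rotation":[0,0,0.069],"claw":0.6}
  ]
}}

```text
clock: 0.43
tcp_pos: [0.3035, 0.5009, 0.226]
orientation: [0.804, 3.034, -0.008]
contact_force: [2.1, -1.0, -0.4]
grip_width: 0.0513
gripper_force: 0.0
```

Request:
{"op": "drive_tool", "data": {
  "rows": [
    {"offset":[-0.702,-0.526,0.03],"rotation":[0,0,0.069],"claw":0.6},
    {"offset":[-0.702,-0.526,0.03],"rotation":[0,0,0.069],"claw":0.6},
    {"offset":[-0.702,-0.526,0.03],"rotation":[0,0,0.069],"claw":0.6},
    {"offset":[-0.702,-0.526,0.03],"rotation":[0,0,0.069],"claw":0.6}
  ]
}}

```text
clock: 0.77
tcp_pos: [0.3557, 0.3807, 0.2218]
orientation: [1.013, 2.972, -0.006]
contact_force: [-0.1, -0.0, 0.1]
grip_width: 0.0514
gripper_force: 0.0
```

Request:
{"op": "drive_tool", "data": {
  "rows": [
    {"offset":[-0.768,-0.424,0.03],"rotation":[0,0,0.069],"claw":0.6},
    {"offset":[-0.768,-0.424,0.03],"rotation":[0,0,0.069],"claw":0.6},
    {"offset":[-0.768,-0.424,0.03],"rotation":[0,0,0.069],"claw":0.6},
    {"offset":[-0.768,-0.424,0.03],"rotation":[0,0,0.069],"claw":0.6}
  ]
}}

```text
clock: 1.1
tcp_pos: [0.4082, 0.2609, 0.2175]
orientation: [1.215, 2.896, -0.004]
contact_force: [0.1, -0.1, -1.1]
grip_width: 0.0513
gripper_force: 0.0
```

Request:
{"op": "drive_tool", "data": {
  "rows": [
    {"offset":[-0.819,-0.314,0.03],"rotation":[0,0,0.069],"claw":0.6},
    {"offset":[-0.819,-0.314,0.03],"rotation":[0,0,0.069],"claw":0.6},
    {"offset":[-0.819,-0.314,0.03],"rotation":[0,0,0.069],"claw":0.6},
    {"offset":[-0.819,-0.314,0.03],"rotation":[0,0,0.069],"claw":0.6}
  ]
}}

```text
clock: 1.43
tcp_pos: [0.4613, 0.141, 0.2133]
orientation: [1.412, 2.804, -0.003]
contact_force: [1.0, 0.2, -1.3]
grip_width: 0.0513
gripper_force: 0.0
```

Request:
{"op": "drive_tool", "data": {
  "rows": [
    {"offset":[-0.855,-0.199,0.03],"rotation":[0,0,0.068],"claw":0.6},
    {"offset":[-0.855,-0.199,0.03],"rotation":[0,0,0.068],"claw":0.6},
    {"offset":[-0.855,-0.199,0.03],"rotation":[0,0,0.068],"claw":0.6},
    {"offset":[-0.855,-0.199,0.03],"rotation":[0,0,0.068],"claw":0.6}
  ]
}}

```text
clock: 1.77
tcp_pos: [0.5146, 0.0206, 0.2091]
orientation: [1.598, 2.701, -0.003]
contact_force: [0.5, -0.8, 0.6]
grip_width: 0.051
gripper_force: 0.0
```

Request:
{"op": "drive_tool", "data": {
  "rows": [
    {"offset":[-0.874,-0.081,0.03],"rotation":[0,0.001,0.069],"claw":0.6},
    {"offset":[-0.874,-0.081,0.03],"rotation":[0,0.001,0.069],"claw":0.6},
    {"offset":[-0.874,-0.081,0.03],"rotation":[0,0.001,0.069],"claw":0.6},
    {"offset":[-0.874,-0.081,0.03],"rotation":[0,0.001,0.069],"claw":0.6}
  ]
}}

```text
clock: 2.1
tcp_pos: [0.5677, -0.1001, 0.2045]
orientation: [1.78, 2.586, -0.003]
contact_force: [-0.1, 0.1, 0.4]
grip_width: 0.0512
gripper_force: 0.0
```

Request:
{"op": "drive_tool", "data": {
  "rows": [
    {"offset":[-0.876,0.04,0.028],"rotation":[-0.001,0,0.069],"claw":0.6},
    {"offset":[-0.876,0.04,0.028],"rotation":[-0.001,0,0.069],"claw":0.6},
    {"offset":[-0.876,0.04,0.028],"rotation":[-0.001,0,0.069],"claw":0.6},
    {"offset":[-0.876,0.04,0.028],"rotation":[-0.001,0,0.069],"claw":0.6},
    {"offset":[-0.876,0.04,0.028],"rotation":[-0.001,0,0.069],"claw":0.6},
    {"offset":[-0.876,0.04,0.028],"rotation":[-0.001,0,0.069],"claw":0.6}
  ]
}}

```text
clock: 2.6
tcp_pos: [0.6195, -0.2121, 0.1991]
orientation: [-1.945, -2.464, -0.004]
contact_force: [0.5, -0.6, 0.3]
grip_width: 0.0512
gripper_force: 0.0
```

Request:
{"op": "drive_tool", "data": {
  "rows": [
    {"offset":[0,0,0.2],"rotation":[0,0,0],"claw":0.6},
    {"offset":[0,0,0.4],"rotation":[0,0,0],"claw":0.6},
    {"offset":[0,0,0.6],"rotation":[0,0,0],"claw":0.6},
    {"offset":[0,0,0.76],"rotation":[0,0,0],"claw":0.6},
    {"offset":[0,0,0.86],"rotation":[0,0,0],"claw":0.6},
    {"offset":[0,0,0.86],"rotation":[0,0,0],"claw":0.6},
    {"offset":[0,0,0.86],"rotation":[0,0,0],"claw":0.6}
  ]
}}

```text
clock: 3.18
tcp_pos: [0.6195, -0.21, 0.0705]
orientation: [-1.941, -2.466, -0.004]
contact_force: [-0.1, 0.4, 0.3]
grip_width: 0.0512
gripper_force: 0.0
```

```bash
python3 - <<'E'
from h import *
for n in("side","top"):
    d=grab_frame(n);f=d["frame"]
    c=f[220:370,160:350] if n=="side" else f[180:290,280:400]
    cv2.imwrite(f"pics/g_{n}.png",cv2.cvtColor(cv2.resize(c,None,fx=3,fy=3),cv2.COLOR_RGB2BGR))
print(get_obs()["tcp_pos"],get_obs()["contact_force"])
E
cd pics; python3 -c "
import cv2,numpy as np
a=cv2.imread('g_side.png');b=cv2.imread('g_top.png');b=cv2.copyMakeBorder(b,0,max(0,a.shape[0]-b.shape[0]),0,0,0)
c=np.hstack([a,b]);c=cv2.resize(c,None,fx=790/c.shape[1],fy=790/c.shape[1]);cv2.imwrite('g.png',c)"
```

```text
[ 0.62082451 -0.21161562  0.07231573] [0.25893871 0.16604211 0.58266437]
```

View pics/g.png

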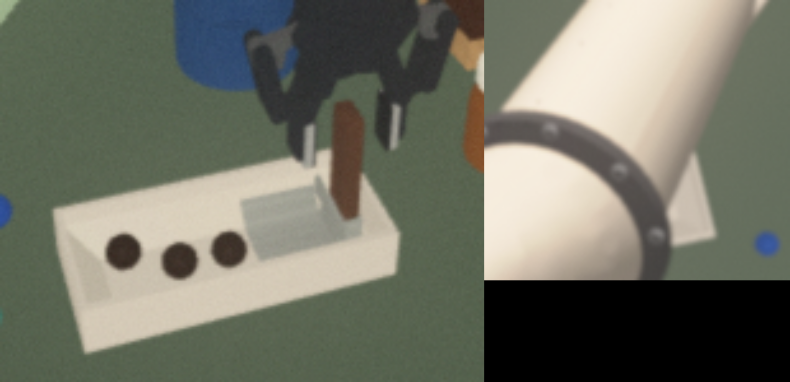

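Request:
{"op": "drive_tool", "data": {
  "force": 60,
  "rows": [
    {"offset":[0,0,0],"rotation":[0,0,0],"claw":0},
    {"offset":[0,0,0],"rotation":[0,0,0],"claw":0},
    {"offset":[0,0,0],"rotation":[0,0,0],"claw":0},
    {"offset":[0,0,0],"rotation":[0,0,0],"claw":0},
    {"offset":[0,0,0],"rotation":[0,0,0],"claw":0},
    {"offset":[0,0,0],"rotation":[0,0,0],"claw":0}
  ]
}}

```text
clock: 3.78
tcp_pos: [0.6203, -0.2128, 0.0719]
orientation: [1.946, 2.466, 0.005]
contact_force: [-0.6, 0.8, 6.8]
grip_width: 0.0136
gripper_force: 59.1
```

```bash
cat > b.py <<'E'
from p import *
# commanded now: POST,.072 ; TCP in scoop frame x=.027, z=.072-.005
D=down(A); ex=np.array([np.cos(A),np.sin(A),0]);ey=np.array([-np.sin(A),np.cos(A),0])
T=np.array([.027,0,.067]);LIP=np.array([-.037,0,0])
def pose(lx,lz,pitch,ly=0):  # lip position in trough frame, pitch>0 lip up
    c,s=np.cos(pitch),np.sin(pitch)
    d=T-LIP; X=lx+d[0]*c+d[2]*s; Z=lz-d[0]*s+d[2]*c   # lip up: -x end rises => +x end drops
    return TR+X*ex+ly*ey+np.array([0,0,Z]), Ro.from_rotvec(ey*pitch)*D
if __name__=="__main__":
    s=(np.array([*POST,.072]),D)
    r=np.radians
    w=[(*pose(.0165,.0055,0),3,0),(*pose(-.081,.0055,0),20,0),(*pose(-.081,.0055,0),2,0)]
    plan(w,0,s)
E
python3 b.py
```

```text
meas-cmd mm [ 0.8  0.6 -0.1] deg [ 0.13 -0.13  0.  ]
CALL 20
  x1 [0.005, -0.007, -0.001] [0.0, 0.0, 0.0]
  x1 [0.011, -0.013, -0.002] [0.0, 0.0, 0.0]
  x1 [0.016, -0.02, -0.003] [0.0, 0.0, 0.0]
  x1 [0.016, -0.053, -0.003] [0.0, 0.0, 0.0]
  x1 [0.016, -0.085, -0.003] [0.0, 0.0, 0.0]
  x1 [0.016, -0.118, -0.003] [0.0, 0.0, 0.0]
  x1 [0.016, -0.15, -0.003] [0.0, 0.0, 0.0]
  x1 [0.016, -0.183, -0.003] [0.0, 0.0, 0.0]
  x1 [0.016, -0.215, -0.003] [0.0, 0.0, 0.0]
  x1 [0.016, -0.248, -0.003] [0.0, 0.0, 0.0]
  x1 [0.016, -0.28, -0.003] [0.0, 0.0, 0.0]
  x1 [0.016, -0.313, -0.003] [0.0, 0.0, 0.0]
  x1 [0.016, -0.345, -0.003] [0.0, 0.0, 0.0]
  x1 [0.016, -0.378, -0.003] [0.0, 0.0, 0.0]
  x1 [0.016, -0.41, -0.003] [0.0, 0.0, 0.0]
  x1 [0.016, -0.443, -0.003] [0.0, 0.0, 0.0]
  x1 [0.016, -0.475, -0.003] [0.0, 0.0, 0.0]
  x1 [0.016, -0.508, -0.003] [0.0, 0.0, 0.0]
  x1 [0.016, -0.54, -0.003] [0.0, 0.0, 0.0]
  x1 [0.016, -0.573, -0.003] [0.0, 0.0, 0.0]
CALL 5
  x1 [-0.0, -0.032, -0.0] [0.0, 0.0, 0.0]
  x1 [-0.0, -0.065, -0.0] [0.0, 0.0, 0.0]
  x3 [-0.0, -0.097, -0.0] [0.0, 0.0, 0.0]
```

Request:
{"op": "drive_tool", "data": {
  "rows": [
    {"offset":[0.008,-0.01,-0.005],"rotation":[0,0,0],"claw":0},
    {"offset":[0.016,-0.04,-0.005],"rotation":[0,0,0],"claw":0},
    {"offset":[0.016,-0.08,-0.005],"rotation":[0,0,0],"claw":0},
    {"offset":[0.016,-0.12,-0.005],"rotation":[0,0,0],"claw":0},
    {"offset":[0.016,-0.16,-0.005],"rotation":[0,0,0],"claw":0},
    {"offset":[0.016,-0.2,-0.005],"rotation":[0,0,0],"claw":0},
    {"offset":[0.016,-0.24,-0.005],"rotation":[0,0,0],"claw":0},
    {"offset":[0.016,-0.28,-0.005],"rotation":[0,0,0],"claw":0},
    {"offset":[0.016,-0.32,-0.005],"rotation":[0,0,0],"claw":0},
    {"offset":[0.016,-0.36,-0.005],"rotation":[0,0,0],"claw":0},
    {"offset":[0.016,-0.4,-0.005],"rotation":[0,0,0],"claw":0},
    {"offset":[0.016,-0.44,-0.005],"rotation":[0,0,0],"claw":0},
    {"offset":[0.016,-0.48,-0.005],"rotation":[0,0,0],"claw":0},
    {"offset":[0.016,-0.52,-0.005],"rotation":[0,0,0],"claw":0},
    {"offset":[0.016,-0.56,-0.005],"rotation":[0,0,0],"claw":0},
    {"offset":[0.016,-0.6,-0.005],"rotation":[0,0,0],"claw":0},
    {"offset":[0.016,-0.64,-0.005],"rotation":[0,0,0],"claw":0},
    {"offset":[0.016,-0.67,-0.005],"rotation":[0,0,0],"claw":0},
    {"offset":[0.016,-0.67,-0.005],"rotation":[0,0,0],"claw":0}
  ]
}}

```text
clock: 5.37
tcp_pos: [0.5214, -0.2341, 0.072]
orientation: [1.946, 2.465, 0.005]
contact_force: [4.2, 0.2, 5.3]
grip_width: 0.0131
gripper_force: 59.8
```

```bash
cat > snap.py <<'E'
from h import *
import sys
n,u0,u1,v0,v1,out=sys.argv[1],*map(int,sys.argv[2:6]),sys.argv[6]
d=grab_frame(n);c=d["frame"][v0:v1,u0:u1];k=min(780/c.shape[1],580/c.shape[0],4)
cv2.imwrite("pics/"+out,cv2.cvtColor(cv2.resize(c,None,fx=k,fy=k),cv2.COLOR_RGB2BGR));np.savez(out[:-4]+".npz",X=cloud(d),f=d["frame"])
o=get_obs();print(o["tcp_pos"],o["contact_force"])
E
python3 snap.py side 160 350 220 370 s1.png
cat > tr.py <<'E'
from h import *
import sys
from scipy.optimize import least_squares
D=np.load(sys.argv[1]);X=D["X"];f=D["f"].astype(int);R,G,B=f[...,0],f[...,1],f[...,2];F=np.isfinite(X[...,2])
E
cat > c.py <<'E'
from b import *
r=np.radians
s=(pose(-.084,.0057,0)[0],D)
w=[(*pose(-.091,.0135,r(7)),5,0),(*pose(-.0975,.0215,r(14)),5,0),(*pose(-.0985,.0325,r(20)),5,0),(*pose(-.0985,.0325,r(20)),3,0),(*pose(-.096,.11,r(20)),7,0)]
plan(w,0,s)
E
python3 c.py
```

```text
[ 0.52146634 -0.23405309  0.07187784] [ 4.42027748 -0.01196259  5.29461369]
meas-cmd mm [ 3.2  1.1 -0.8] deg [ 0.11 -0.13 -0.  ]
CALL 20
  x1 [-0.0, 0.001, 0.001] [0.012, 0.0, -0.0]
  x1 [-0.0, 0.002, 0.001] [0.024, 0.0, -0.0]
  x1 [-0.0, 0.003, 0.002] [0.037, 0.0, -0.0]
  x1 [-0.0, 0.004, 0.003] [0.049, 0.0, 0.0]
  x1 [-0.0, 0.005, 0.003] [0.061, 0.0, -0.0]
  x1 [-0.0, 0.005, 0.005] [0.073, 0.0, -0.0]
  x1 [0.0, 0.005, 0.006] [0.085, 0.0, 0.0]
  x1 [-0.0, 0.005, 0.008] [0.098, -0.0, 0.0]
  x1 [-0.0, 0.005, 0.01] [0.11, 0.0, -0.0]
  x1 [-0.0, 0.005, 0.011] [0.122, -0.0, 0.0]
  x1 [-0.0, 0.01, 0.008] [0.133, 0.0, -0.0]
  x1 [-0.0, 0.015, 0.004] [0.143, 0.0, 0.0]
  x1 [-0.0, 0.02, 0.001] [0.154, 0.0, 0.0]
  x1 [-0.0, 0.025, -0.002] [0.164, 0.0, 0.0]
  x4 [-0.0, 0.03, -0.006] [0.175, 0.0, 0.0]
  x1 [-0.0, 0.032, -0.08] [0.175, -0.0, 0.0]
  x1 [-0.0, 0.035, -0.154] [0.175, -0.0, 0.0]
CALL 5
  x1 [0.0, -0.023, -0.07] [-0.0, 0.0, -0.0]
  x1 [-0.0, -0.046, -0.14] [-0.0, 0.0, 0.0]
  x1 [0.0, -0.069, -0.21] [-0.0, -0.0, -0.0]
  x1 [0.0, -0.092, -0.28] [-0.0, 0.0, 0.0]
  x1 [0.0, -0.115, -0.35] [-0.0, 0.0, 0.0]
```

View pics/s1.png

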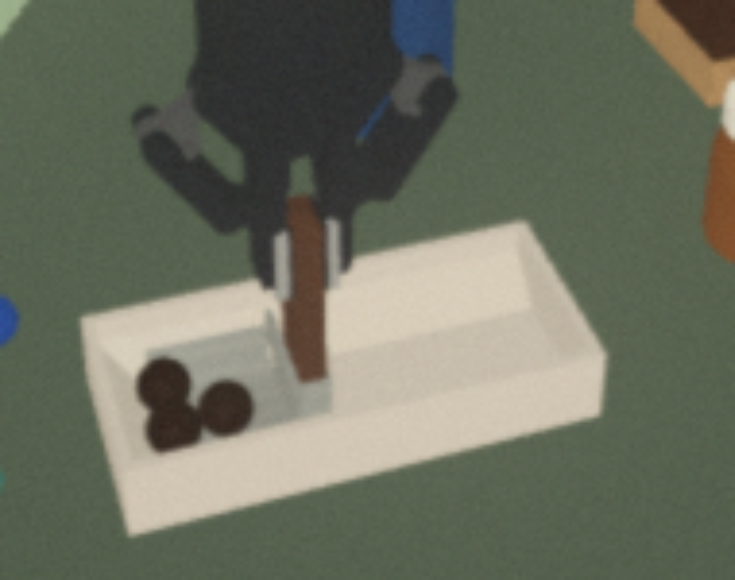

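Request:
{"op": "drive_tool", "data": {
  "rows": [
    {"offset":[0,0.001,0.001],"rotation":[0.012,0,0],"claw":0},
    {"offset":[0,0.002,0.001],"rotation":[0.024,0,0],"claw":0},
    {"offset":[0,0.003,0.002],"rotation":[0.037,0,0],"claw":0},
    {"offset":[0,0.004,0.003],"rotation":[0.049,0,0],"claw":0},
    {"offset":[0,0.005,0.003],"rotation":[0.061,0,0],"claw":0},
    {"offset":[0,0.005,0.005],"rotation":[0.073,0,0],"claw":0},
    {"offset":[0,0.005,0.006],"rotation":[0.085,0,0],"claw":0},
    {"offset":[0,0.005,0.008],"rotation":[0.098,0,0],"claw":0},
    {"offset":[0,0.005,0.01],"rotation":[0.11,0,0],"claw":0},
    {"offset":[0,0.005,0.011],"rotation":[0.122,0,0],"claw":0},
    {"offset":[0,0.01,0.008],"rotation":[0.133,0,0],"claw":0},
    {"offset":[0,0.015,0.004],"rotation":[0.143,0,0],"claw":0},
    {"offset":[0,0.02,0.001],"rotation":[0.154,0,0],"claw":0},
    {"offset":[0,0.025,-0.002],"rotation":[0.164,0,0],"claw":0},
    {"offset":[0,0.03,-0.006],"rotation":[0.175,0,0],"claw":0},
    {"offset":[0,0.03,-0.006],"rotation":[0.175,0,0],"claw":0},
    {"offset":[0,0.03,-0.006],"rotation":[0.175,0,0],"claw":0},
    {"offset":[0,0.03,-0.006],"rotation":[0.175,0,0],"claw":0}
  ]
}}

```text
clock: 6.92
tcp_pos: [0.5251, -0.2326, 0.0719]
orientation: [-1.794, -2.274, 0.399]
contact_force: [-0.0, 0.8, -1.0]
grip_width: 0.0137
gripper_force: 59.1
```

```bash
python3 snap.py side 160 350 220 370 s2.png
```

```text
[ 0.52517946 -0.23272653  0.07214075] [ 0.2876654  -0.42609067 -2.31423277]
```

View pics/s2.png

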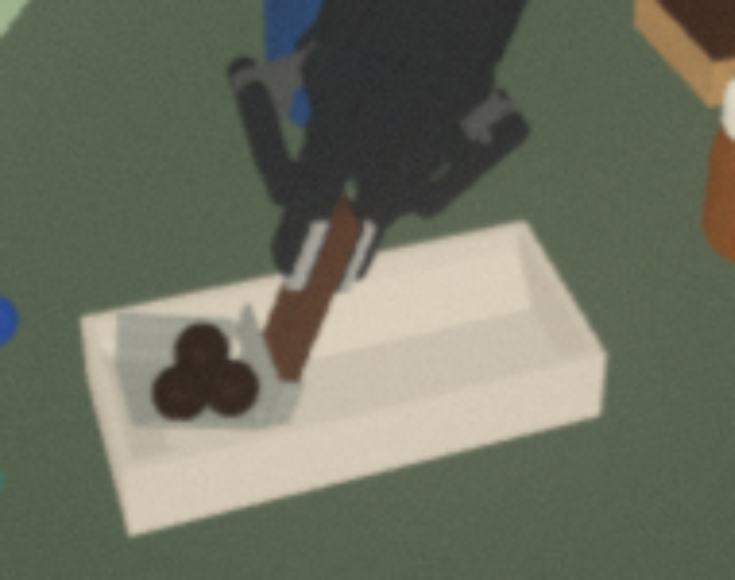

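```bash
cat > d.py <<'E'
from b import *
r=np.radians
def tin(dx,lz,p):  # lip relative to the tin centre along scoop x
    q=TIN-TR[:2]; return pose(q@ex[:2]+dx,lz,p,q@ey[:2])
if __name__=="__main__":
    a=pose(-.0985,.0325,r(20)); b=pose(-.097,.13,r(20)); c=tin(.012,.13,r(20))
    w=[(*b,8,0)]
    for f,n in((.04,1),(.12,1),(.24,1),(.36,1),(.5,1),(.64,1),(.76,1),(.88,1),(.96,1),(1,1)): w.append((b[0]+(c[0]-b[0])*f,c[1],n,0))
    w+=[(*c,3,0),(*tin(.012,.09,r(20)),4,0),(*tin(.012,.085,r(20)),2,0)]
    plan(w,0,a)
E
python3 d.py
```

```text
meas-cmd mm [ 2.5  1.4 -1.4] deg [ 0.13  0.04 -0.02]
CALL 14
  x1 [0.0, -0.027, -0.077] [0.0, 0.0, 0.0]
  x1 [-0.0, -0.053, -0.154] [0.0, 0.0, 0.0]
  x1 [0.0, -0.08, -0.23] [0.0, 0.0, 0.0]
  x1 [-0.0, -0.106, -0.307] [0.0, 0.0, 0.0]
  x1 [-0.0, -0.133, -0.384] [0.0, 0.0, 0.0]
  x1 [0.0, -0.16, -0.461] [0.0, 0.0, 0.0]
  x1 [0.0, -0.186, -0.537] [0.0, 0.0, 0.0]
  x1 [0.0, -0.213, -0.614] [0.0, 0.0, 0.0]
  x1 [0.061, -0.166, -0.631] [0.0, 0.0, 0.0]
  x1 [0.182, -0.071, -0.666] [0.0, 0.0, 0.0]
  x1 [0.364, 0.071, -0.718] [0.0, 0.0, 0.0]
  x1 [0.546, 0.213, -0.769] [0.0, 0.0, 0.0]
  x1 [0.759, 0.379, -0.83] [0.0, 0.0, 0.0]
  x1 [0.971, 0.544, -0.89] [0.0, 0.0, 0.0]
CALL 13
  x1 [0.183, 0.142, -0.051] [0.0, 0.0, 0.0]
  x1 [0.365, 0.284, -0.103] [0.0, 0.0, 0.0]
  x1 [0.486, 0.379, -0.138] [0.0, 0.0, 0.0]
  x4 [0.547, 0.426, -0.155] [0.0, 0.0, 0.0]
  x1 [0.547, 0.449, -0.092] [0.0, 0.0, 0.0]
  x1 [0.547, 0.472, -0.03] [0.0, 0.0, 0.0]
  x1 [0.547, 0.495, 0.033] [0.0, 0.0, 0.0]
  x1 [0.547, 0.517, 0.096] [0.0, 0.0, 0.0]
  x1 [0.547, 0.523, 0.112] [0.0, 0.0, 0.0]
  x1 [0.547, 0.529, 0.127] [0.0, 0.0, 0.0]
```

Request:
{"op": "drive_tool", "data": {
  "rows": [
    {"offset":[0,-0.013,-0.04],"rotation":[0,0,0],"claw":0},
    {"offset":[0,-0.053,-0.154],"rotation":[0,0,0],"claw":0},
    {"offset":[0,-0.08,-0.23],"rotation":[0,0,0],"claw":0},
    {"offset":[0,-0.106,-0.307],"rotation":[0,0,0],"claw":0},
    {"offset":[0,-0.133,-0.384],"rotation":[0,0,0],"claw":0},
    {"offset":[0,-0.16,-0.461],"rotation":[0,0,0],"claw":0},
    {"offset":[0,-0.186,-0.537],"rotation":[0,0,0],"claw":0},
    {"offset":[0,-0.213,-0.614],"rotation":[0,0,0],"claw":0},
    {"offset":[0.061,-0.166,-0.631],"rotation":[0,0,0],"claw":0},
    {"offset":[0.182,-0.071,-0.666],"rotation":[0,0,0],"claw":0},
    {"offset":[0.364,0.071,-0.718],"rotation":[0,0,0],"claw":0},
    {"offset":[0.546,0.213,-0.769],"rotation":[0,0,0],"claw":0},
    {"offset":[0.759,0.379,-0.83],"rotation":[0,0,0],"claw":0},
    {"offset":[0.971,0.544,-0.89],"rotation":[0,0,0],"claw":0}
  ]
}}

```text
clock: 8.13
tcp_pos: [0.6114, -0.06, 0.1699]
orientation: [-1.794, -2.275, 0.398]
contact_force: [0.8, -0.3, -0.8]
grip_width: 0.0133
gripper_force: 59.1
```

Request:
{"op": "drive_tool", "data": {
  "rows": [
    {"offset":[0.183,0.142,-0.051],"rotation":[0,0,0],"claw":0},
    {"offset":[0.365,0.284,-0.103],"rotation":[0,0,0],"claw":0},
    {"offset":[0.486,0.379,-0.138],"rotation":[0,0,0],"claw":0},
    {"offset":[0.547,0.426,-0.155],"rotation":[0,0,0],"claw":0},
    {"offset":[0.547,0.426,-0.155],"rotation":[0,0,0],"claw":0},
    {"offset":[0.547,0.426,-0.155],"rotation":[0,0,0],"claw":0},
    {"offset":[0.547,0.449,-0.092],"rotation":[0,0,0],"claw":0},
    {"offset":[0.547,0.472,-0.03],"rotation":[0,0,0],"claw":0},
    {"offset":[0.547,0.495,0.033],"rotation":[0,0,0],"claw":0},
    {"offset":[0.547,0.517,0.096],"rotation":[0,0,0],"claw":0},
    {"offset":[0.547,0.529,0.127],"rotation":[0,0,0],"claw":0},
    {"offset":[0.547,0.529,0.127],"rotation":[0,0,0],"claw":0}
  ]
}}

```text
clock: 9.13
tcp_pos: [0.6568, 0.0329, 0.1234]
orientation: [-1.793, -2.273, 0.401]
contact_force: [0.6, -0.4, -1.3]
grip_width: 0.013
gripper_force: 59.1
```

```bash
python3 snap.py side 160 350 130 290 s3.png
cat > e.py <<'E'
from d import *
w=[(*tin(.012,.075,r(8)),4,0),(*tin(.012,.068,r(-2)),4,0),(*tin(.012,.067,r(-30)),12,0),(*tin(.012,.067,r(-30)),6,0)]
plan(w,0)
E
python3 e.py
```

```text
[0.65738807 0.03296131 0.12444388] [ 0.19065823  0.66107702 -0.81705506]
meas-cmd mm [ 2.5  1.3 -1.6] deg [ 0.11  0.1  -0.  ]
CALL 20
  x1 [-0.0, -0.02, -0.004] [-0.026, -0.0, 0.0]
  x1 [-0.0, -0.04, -0.008] [-0.052, -0.0, 0.0]
  x1 [-0.0, -0.06, -0.012] [-0.079, -0.0, 0.0]
  x1 [-0.0, -0.08, -0.016] [-0.105, -0.0, 0.0]
  x1 [-0.0, -0.1, -0.017] [-0.127, -0.0, 0.0]
  x1 [-0.0, -0.12, -0.018] [-0.148, -0.0, -0.0]
  x1 [-0.0, -0.14, -0.02] [-0.17, -0.0, 0.0]
  x1 [-0.0, -0.16, -0.021] [-0.192, -0.0, 0.0]
  x1 [-0.0, -0.184, -0.024] [-0.212, -0.0, 0.0]
  x1 [-0.0, -0.209, -0.027] [-0.233, -0.0, 0.0]
  x1 [-0.0, -0.233, -0.029] [-0.253, -0.0, 0.0]
  x1 [-0.0, -0.258, -0.032] [-0.273, -0.0, 0.0]
  x1 [-0.0, -0.282, -0.035] [-0.294, -0.0, 0.0]
  x1 [-0.0, -0.307, -0.038] [-0.314, -0.0, 0.0]
  x1 [-0.0, -0.331, -0.041] [-0.335, -0.0, 0.0]
  x1 [-0.0, -0.356, -0.043] [-0.355, -0.0, -0.0]
  x1 [-0.0, -0.38, -0.046] [-0.375, -0.0, 0.0]
  x1 [-0.0, -0.405, -0.049] [-0.396, -0.0, 0.0]
  x1 [-0.0, -0.429, -0.052] [-0.416, -0.0, -0.0]
  x1 [-0.0, -0.454, -0.054] [-0.436, -0.0, -0.0]
CALL 6
  x6 [-0.0, 0.0, -0.0] [-0.0, -0.0, -0.0]
```

View pics/s3.png

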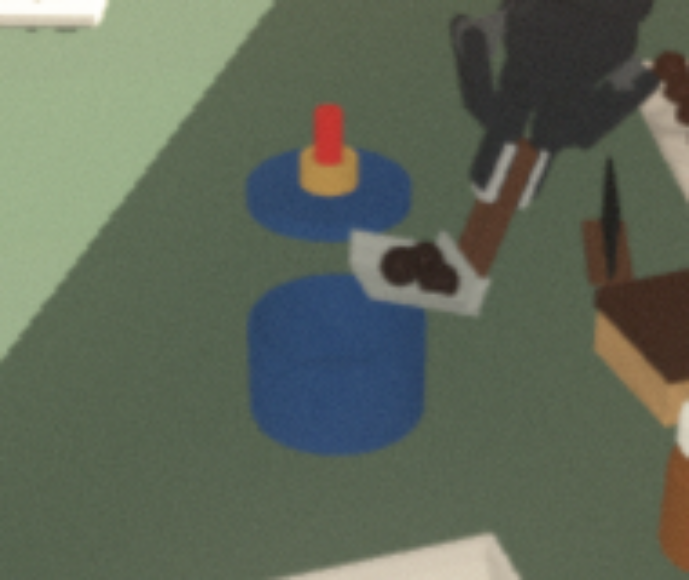

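Request:
{"op": "drive_tool", "data": {
  "rows": [
    {"offset":[0,-0.03,-0.004],"rotation":[-0.026,0,0],"claw":0},
    {"offset":[0,-0.05,-0.008],"rotation":[-0.052,0,0],"claw":0},
    {"offset":[0,-0.07,-0.012],"rotation":[-0.079,0,0],"claw":0},
    {"offset":[0,-0.09,-0.016],"rotation":[-0.105,0,0],"claw":0},
    {"offset":[0,-0.11,-0.017],"rotation":[-0.127,0,0],"claw":0},
    {"offset":[0,-0.13,-0.018],"rotation":[-0.148,0,0],"claw":0},
    {"offset":[0,-0.15,-0.02],"rotation":[-0.17,0,0],"claw":0},
    {"offset":[0,-0.17,-0.021],"rotation":[-0.192,0,0],"claw":0},
    {"offset":[0,-0.194,-0.024],"rotation":[-0.212,0,0],"claw":0},
    {"offset":[0,-0.219,-0.027],"rotation":[-0.233,0,0],"claw":0},
    {"offset":[0,-0.243,-0.029],"rotation":[-0.253,0,0],"claw":0},
    {"offset":[0,-0.268,-0.032],"rotation":[-0.273,0,0],"claw":0},
    {"offset":[0,-0.292,-0.035],"rotation":[-0.294,0,0],"claw":0},
    {"offset":[0,-0.317,-0.038],"rotation":[-0.314,0,0],"claw":0},
    {"offset":[0,-0.341,-0.041],"rotation":[-0.335,0,0],"claw":0},
    {"offset":[0,-0.366,-0.043],"rotation":[-0.355,0,0],"claw":0},
    {"offset":[0,-0.39,-0.046],"rotation":[-0.375,0,0],"claw":0},
    {"offset":[0,-0.415,-0.049],"rotation":[-0.396,0,0],"claw":0},
    {"offset":[0,-0.439,-0.052],"rotation":[-0.416,0,0],"claw":0},
    {"offset":[0,-0.464,-0.054],"rotation":[-0.436,0,0],"claw":0}
  ]
}}

```text
clock: 10.85
tcp_pos: [0.5972, 0.0183, 0.1579]
orientation: [1.708, 2.165, 0.585]
contact_force: [1.4, 0.9, -1.9]
grip_width: 0.0132
gripper_force: 59.2
```

Request:
{"op": "drive_tool", "data": {
  "rows": [
    {"offset":[0,0,0],"rotation":[0,0,0],"claw":0},
    {"offset":[0,0,0],"rotation":[0,0,0],"claw":0},
    {"offset":[0,0,0],"rotation":[0,0,0],"claw":0},
    {"offset":[0,0,0],"rotation":[0,0,0],"claw":0},
    {"offset":[0,0,0],"rotation":[0,0,0],"claw":0},
    {"offset":[0,0,0],"rotation":[0,0,0],"claw":0}
  ]
}}

```text
clock: 11.35
tcp_pos: [0.5976, 0.019, 0.1569]
orientation: [1.709, 2.168, 0.582]
contact_force: [0.3, 0.4, -1.2]
grip_width: 0.0134
gripper_force: 59.2
```

```bash
python3 snap.py side 160 350 130 290 s4.png; python3 snap.py top 180 330 130 280 t4.png; cd pics;  python3 -c "
import cv2,numpy as np
a=cv2.imread('s4.png');b=cv2.imread('t4.png');b=cv2.resize(b,(a.shape[0],a.shape[0]))
c=np.hstack([a,b]);c=cv2.resize(c,None,fx=790/c.shape[1],fy=790/c.shape[1]);cv2.imwrite('st4.png',c)"
```

```text
[0.5974539  0.01891933 0.15681023] [ 0.99791901 -0.08428362 -1.20842784]
[0.59735901 0.01886288 0.15678712] [-0.24435497  0.16757931 -0.36505407]
```

View pics/st4.png

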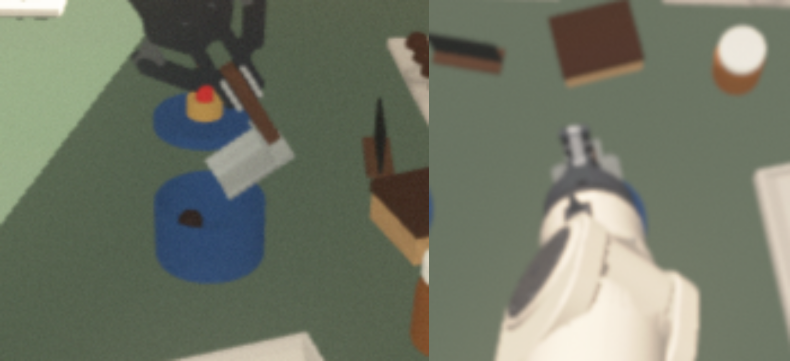

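```bash
cat > f.py <<'E'
from d import *
m=[meas() for _ in range(1)][0]
a=tin(.012,.12,0);b=pose(-.03,.11,0);c=pose(-.03,.0065,0)
w=[(*a,7,0)]+[(a[0]+(b[0]-a[0])*f,D,1,0) for f in(.05,.15,.28,.42,.56,.7,.83,.93,1)]+[(*b,3,0),(*pose(-.03,.03,0),6,0),(*c,5,0),(*c,2,0)]
plan(w,0,m)
E
python3 f.py
```

```text
meas-cmd mm [0. 0. 0.] deg [0. 0. 0.]
CALL 12
  x1 [-0.001, 0.047, -0.006] [0.037, -0.0, 0.0]
  x1 [-0.002, 0.094, -0.012] [0.075, -0.0, 0.0]
  x1 [-0.003, 0.142, -0.018] [0.112, -0.0, 0.0]
  x1 [-0.004, 0.189, -0.024] [0.15, -0.001, 0.0]
  x1 [-0.005, 0.236, -0.03] [0.187, -0.001, 0.0]
  x1 [-0.005, 0.283, -0.036] [0.224, -0.001, 0.0]
  x1 [-0.006, 0.331, -0.042] [0.262, -0.001, 0.0]
  x1 [-0.082, 0.294, -0.059] [0.262, -0.001, 0.0]
  x1 [-0.234, 0.22, -0.094] [0.262, -0.001, 0.0]
  x1 [-0.431, 0.124, -0.14] [0.262, -0.001, 0.0]
  x1 [-0.644, 0.021, -0.189] [0.262, -0.001, 0.0]
  x1 [-0.856, -0.082, -0.239] [0.262, -0.001, 0.0]
CALL 20
  x1 [-0.212, -0.113, 0.01] [-0.0, -0.0, 0.0]
  x1 [-0.41, -0.219, 0.018] [-0.0, -0.0, 0.0]
  x1 [-0.561, -0.3, 0.025] [-0.0, -0.0, 0.0]
  x4 [-0.668, -0.357, 0.03] [-0.0, -0.0, 0.0]
  x1 [-0.668, -0.357, 0.119] [-0.0, -0.0, 0.0]
  x1 [-0.668, -0.357, 0.208] [-0.0, -0.0, 0.0]
  x1 [-0.668, -0.357, 0.297] [-0.0, -0.0, 0.0]
  x1 [-0.668, -0.357, 0.385] [-0.0, -0.0, 0.0]
  x1 [-0.668, -0.357, 0.474] [-0.0, -0.0, 0.0]
  x1 [-0.668, -0.357, 0.563] [-0.0, -0.0, 0.0]
  x1 [-0.668, -0.357, 0.594] [-0.0, -0.0, 0.0]
  x1 [-0.668, -0.357, 0.626] [-0.0, -0.0, 0.0]
  x1 [-0.668, -0.357, 0.657] [-0.0, -0.0, 0.0]
  x1 [-0.668, -0.357, 0.688] [-0.0, -0.0, 0.0]
  x3 [-0.668, -0.357, 0.72] [-0.0, -0.0, 0.0]
```

Request:
{"op": "drive_tool", "data": {
  "rows": [
    {"offset":[-0.001,0.047,-0.006],"rotation":[0.037,0,0],"claw":0},
    {"offset":[-0.002,0.094,-0.012],"rotation":[0.075,0,0],"claw":0},
    {"offset":[-0.003,0.142,-0.018],"rotation":[0.112,0,0],"claw":0},
    {"offset":[-0.004,0.189,-0.024],"rotation":[0.15,-0.001,0],"claw":0},
    {"offset":[-0.005,0.236,-0.03],"rotation":[0.187,-0.001,0],"claw":0},
    {"offset":[-0.005,0.283,-0.036],"rotation":[0.224,-0.001,0],"claw":0},
    {"offset":[-0.006,0.331,-0.042],"rotation":[0.262,-0.001,0],"claw":0},
    {"offset":[-0.082,0.294,-0.059],"rotation":[0.262,-0.001,0],"claw":0},
    {"offset":[-0.234,0.22,-0.094],"rotation":[0.262,-0.001,0],"claw":0},
    {"offset":[-0.431,0.124,-0.14],"rotation":[0.262,-0.001,0],"claw":0},
    {"offset":[-0.644,0.021,-0.189],"rotation":[0.262,-0.001,0],"claw":0},
    {"offset":[-0.856,-0.082,-0.239],"rotation":[0.262,-0.001,0],"claw":0}
  ]
}}

```text
clock: 12.45
tcp_pos: [0.5989, -0.114, 0.1811]
orientation: [1.944, 2.467, -0.001]
contact_force: [0.8, -0.7, -0.9]
grip_width: 0.0133
gripper_force: 59.4
```

Request:
{"op": "drive_tool", "data": {
  "rows": [
    {"offset":[-0.212,-0.113,0.01],"rotation":[0,0,0],"claw":0},
    {"offset":[-0.41,-0.219,0.018],"rotation":[0,0,0],"claw":0},
    {"offset":[-0.561,-0.3,0.025],"rotation":[0,0,0],"claw":0},
    {"offset":[-0.668,-0.357,0.03],"rotation":[0,0,0],"claw":0},
    {"offset":[-0.668,-0.357,0.03],"rotation":[0,0,0],"claw":0},
    {"offset":[-0.668,-0.357,0.03],"rotation":[0,0,0],"claw":0},
    {"offset":[-0.668,-0.357,0.03],"rotation":[0,0,0],"claw":0}
  ]
}}

```text
clock: 13.03
tcp_pos: [0.5708, -0.2218, 0.1767]
orientation: [-1.944, -2.467, -0.001]
contact_force: [0.8, 1.0, -1.5]
grip_width: 0.0135
gripper_force: 59.4
```

```bash
cat > g.py <<'E'
from d import *
S=[]
for i in range(3): m=meas();S.append(m[0]);grab_frame("top")
print(np.round(S,4));m=(np.mean(S,0),m[1])
c=pose(-.03,.0065,0)
plan([(*pose(-.03,.11,0),3,0),(*pose(-.03,.03,0),7,0),(*c,5,0),(*c,2,0)],0,m)
E
python3 g.py
python3 - <<'E'
from h import *
d=grab_frame("top");X=cloud(d);f=d["frame"].astype(int);R,G,B=f[...,0],f[...,1],f[...,2]
# brown in tin region
x,y=X[...,0],X[...,1]
m=(np.hypot(x-.5624,y-.0095)<.06)&(R>B+3)&(B<60)
nl,lab,st,ce=cv2.connectedComponentsWithStats(m.astype(np.uint8));print([(ce[i].round(),st[i,4],np.nanmean(X[lab==i],0).round(3)) for i in range(1,nl)])
c=f[170:280,190:320].astype(np.uint8);cv2.imwrite("pics/t5.png",cv2.cvtColor(cv2.resize(c,None,fx=4,fy=4),cv2.COLOR_RGB2BGR))
E
```

```text
[[ 0.5708 -0.2218  0.1767]
 [ 0.5711 -0.2213  0.1767]
 [ 0.5711 -0.2211  0.1767]]
meas-cmd mm [0.  0.1 0. ] deg [-0.01  0.   -0.01]
CALL 17
  x1 [-0.002, -0.001, -0.001] [-0.0, -0.0, 0.0]
  x1 [-0.005, -0.002, -0.001] [-0.0, -0.0, 0.001]
  x1 [-0.007, -0.003, -0.002] [-0.0, -0.0, 0.001]
  x1 [-0.007, -0.003, 0.074] [-0.0, -0.0, 0.001]
  x1 [-0.007, -0.003, 0.15] [-0.0, -0.0, 0.001]
  x1 [-0.007, -0.003, 0.227] [-0.0, -0.0, 0.001]
  x1 [-0.007, -0.003, 0.303] [-0.0, -0.0, 0.001]
  x1 [-0.008, -0.003, 0.379] [-0.0, -0.0, 0.001]
  x1 [-0.008, -0.003, 0.455] [-0.0, -0.0, 0.001]
  x1 [-0.008, -0.003, 0.531] [-0.0, -0.0, 0.001]
  x1 [-0.008, -0.003, 0.562] [-0.0, -0.0, 0.001]
  x1 [-0.008, -0.003, 0.594] [-0.0, -0.0, 0.001]
  x1 [-0.008, -0.003, 0.625] [-0.0, -0.0, 0.001]
  x1 [-0.008, -0.003, 0.657] [-0.0, -0.0, 0.001]
  x3 [-0.008, -0.003, 0.688] [-0.0, -0.0, 0.001]
[(array([264., 224.]), np.int32(32), array([ 0.564, -0.025,  0.024])), (array([238., 230.]), np.int32(30), array([0.544, 0.04 , 0.024])), (array([253., 237.]), np.int32(23), array([0.528, 0.   , 0.025]))]
```

View pics/t5.png

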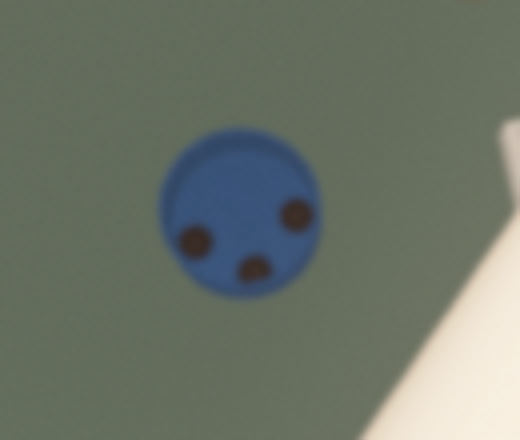

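All three truffles lie in the tin, at crop (195,242), (254,270) and (296,215). Next I lower the scoop and release it.

Request:
{"op": "drive_tool", "data": {
  "rows": [
    {"offset":[-0.007,-0.003,0.07],"rotation":[0,0,0.001],"claw":0},
    {"offset":[-0.007,-0.003,0.15],"rotation":[0,0,0.001],"claw":0},
    {"offset":[-0.007,-0.003,0.227],"rotation":[0,0,0.001],"claw":0},
    {"offset":[-0.007,-0.003,0.303],"rotation":[0,0,0.001],"claw":0},
    {"offset":[-0.008,-0.003,0.379],"rotation":[0,0,0.001],"claw":0},
    {"offset":[-0.008,-0.003,0.455],"rotation":[0,0,0.001],"claw":0},
    {"offset":[-0.008,-0.003,0.531],"rotation":[0,0,0.001],"claw":0},
    {"offset":[-0.008,-0.003,0.562],"rotation":[0,0,0.001],"claw":0},
    {"offset":[-0.008,-0.003,0.594],"rotation":[0,0,0.001],"claw":0},
    {"offset":[-0.008,-0.003,0.625],"rotation":[0,0,0.001],"claw":0},
    {"offset":[-0.008,-0.003,0.657],"rotation":[0,0,0.001],"claw":0},
    {"offset":[-0.008,-0.003,0.688],"rotation":[0,0,0.001],"claw":0},
    {"offset":[-0.008,-0.003,0.688],"rotation":[0,0,0.001],"claw":0},
    {"offset":[-0.008,-0.003,0.688],"rotation":[0,0,0.001],"claw":0}
  ]
}}

```text
clock: 14.4
tcp_pos: [0.5702, -0.2243, 0.0737]
orientation: [-1.949, -2.464, 0.0]
contact_force: [-0.1, 0.3, -0.5]
grip_width: 0.0137
gripper_force: 59.4
```

Request:
{"op": "drive_tool", "data": {
  "rows": [
    {"offset":[0,0,0.008],"rotation":[0,0,0],"claw":0},
    {"offset":[0,0,0.008],"rotation":[0,0,0],"claw":0.5},
    {"offset":[0,0,0.008],"rotation":[0,0,0],"claw":0.5},
    {"offset":[0,0,0.008],"rotation":[0,0,0],"claw":0.5},
    {"offset":[0,0,0.008],"rotation":[0,0,0],"claw":0.5},
    {"offset":[0,0,0.008],"rotation":[0,0,0],"claw":0.5},
    {"offset":[0,0,-0.1],"rotation":[0,0,0],"claw":0.5},
    {"offset":[0,0,-0.3],"rotation":[0,0,0],"claw":0.5},
    {"offset":[0,0,-0.5],"rotation":[0,0,0],"claw":0.5},
    {"offset":[0,0,-0.75],"rotation":[0,0,0],"claw":0.5},
    {"offset":[0,0,-0.75],"rotation":[0,0,0],"claw":0.5},
    {"offset":[0,0,-0.75],"rotation":[0,0,0],"claw":0.5},
    {"offset":[0,0,-0.75],"rotation":[0,0,0],"claw":0.5}
  ]
}}

```text
clock: 15.48
tcp_pos: [0.5701, -0.224, 0.1861]
orientation: [-1.948, -2.464, -0.0]
contact_force: [-0.1, -0.4, -0.6]
grip_width: 0.0423
gripper_force: 0.0
```

```bash
cat > i.py <<'E'
from p import *
D=down(A);m=meas();H=np.array([*LID,.16]);p=m[0]
w=[(p+(H-p)*k/4,D,4,1) for k in(1,2,3,4)]+[(H,D,3,1)]
plan(w,.5,m)
E
python3 i.py
```

```text
meas-cmd mm [0. 0. 0.] deg [0. 0. 0.]
CALL 4
  x4 [0.777, 0.191, 0.044] [-0.0, -0.0, -0.001]
CALL 4
  x4 [0.778, 0.192, 0.044] [-0.0, -0.0, -0.0]
CALL 4
  x4 [0.777, 0.192, 0.044] [-0.0, -0.0, -0.0]
CALL 7
  x7 [0.777, 0.192, 0.044] [-0.0, -0.0, -0.0]
```

Request:
{"op": "drive_tool", "data": {
  "rows": [
    {"offset":[0.777,0.191,0.044],"rotation":[0,0,0],"claw":0.5},
    {"offset":[0.777,0.191,0.044],"rotation":[0,0,0],"claw":0.5},
    {"offset":[0.777,0.191,0.044],"rotation":[0,0,0],"claw":0.5}
  ]
}}

```text
clock: 15.73
tcp_pos: [0.5701, -0.1024, 0.1779]
orientation: [-1.948, -2.461, 0.002]
contact_force: [0.6, 0.6, -0.4]
grip_width: 0.0423
gripper_force: 0.0
```

Request:
{"op": "drive_tool", "data": {
  "rows": [
    {"offset":[0.777,0.192,0.044],"rotation":[0,0,0],"claw":0.5},
    {"offset":[0.777,0.192,0.044],"rotation":[0,0,0],"claw":0.5},
    {"offset":[0.777,0.192,0.044],"rotation":[0,0,0],"claw":0.5}
  ]
}}

```text
clock: 15.98
tcp_pos: [0.571, 0.0188, 0.1713]
orientation: [-1.946, -2.463, 0.003]
contact_force: [0.3, -0.7, 0.3]
grip_width: 0.0426
gripper_force: 0.0
```

Request:
{"op": "drive_tool", "data": {
  "rows": [
    {"offset":[0.777,0.192,0.044],"rotation":[0,0,0],"claw":0.5},
    {"offset":[0.777,0.192,0.044],"rotation":[0,0,0],"claw":0.5},
    {"offset":[0.777,0.192,0.044],"rotation":[0,0,0],"claw":0.5}
  ]
}}

```text
clock: 16.23
tcp_pos: [0.5721, 0.1388, 0.1647]
orientation: [-1.946, -2.464, 0.003]
contact_force: [1.1, 0.7, 0.1]
grip_width: 0.0427
gripper_force: 0.0
```

Request:
{"op": "drive_tool", "data": {
  "rows": [
    {"offset":[0.777,0.192,0.044],"rotation":[0,0,0],"claw":0.5},
    {"offset":[0.777,0.192,0.044],"rotation":[0,0,0],"claw":0.5},
    {"offset":[0.777,0.192,0.044],"rotation":[0,0,0],"claw":0.5},
    {"offset":[0.777,0.192,0.044],"rotation":[0,0,0],"claw":0.5},
    {"offset":[0.777,0.192,0.044],"rotation":[0,0,0],"claw":0.5},
    {"offset":[0.777,0.192,0.044],"rotation":[0,0,0],"claw":0.5}
  ]
}}

```text
clock: 16.73
tcp_pos: [0.574, 0.255, 0.1584]
orientation: [-1.948, -2.464, 0.005]
contact_force: [-0.3, 0.4, 0.3]
grip_width: 0.0426
gripper_force: 0.0
```

```bash
cat > j.py <<'E'
from p import *
d=grab_frame("side");np.savez("side5.npz",X=cloud(d),f=d["frame"]);d=grab_frame("top");np.savez("top5.npz",X=cloud(d),f=d["frame"])
D=down(A);m=meas();print(m[0],m[1].as_rotvec())
plan([(np.array([*LID,.16]),D,2,0),([*LID,.046],D,8,0),([*LID,.046],D,3,0)],.5,m)
E
python3 j.py; python3 m2.py 5
```

```text
[0.5747354  0.25371357 0.15927779] [-1.95185636 -2.46134866  0.00298113]
meas-cmd mm [0. 0. 0.] deg [0. 0. 0.]
CALL 13
  x1 [0.009, -0.001, -0.002] [-0.0, 0.0, -0.001]
  x1 [0.018, -0.002, -0.005] [-0.001, 0.0, -0.002]
  x1 [0.018, -0.002, 0.09] [-0.001, 0.0, -0.002]
  x1 [0.018, -0.002, 0.185] [-0.001, 0.0, -0.002]
  x1 [0.018, -0.002, 0.28] [-0.001, 0.0, -0.002]
  x1 [0.018, -0.001, 0.375] [-0.001, 0.0, -0.002]
  x1 [0.019, -0.001, 0.47] [-0.001, 0.0, -0.002]
  x1 [0.019, -0.001, 0.565] [-0.001, 0.0, -0.002]
  x1 [0.019, -0.001, 0.66] [-0.001, 0.0, -0.002]
  x4 [0.019, -0.001, 0.755] [-0.001, 0.0, -0.002]
== side
rim 1120 ((536.4356689453125, -229.82591247558594), (210.56048583984375, 96.63638305664062), 13.48442268371582) 0.03619796088836645
post 405 [ 0.5601 -0.2392  0.0501] [ 0.5785 -0.211   0.1115]
 top 141 ((569.225830078125, -224.83993530273438), (14.169187545776367, 26.84624481201172), 13.085014343261719) 0.10823738583719802
knob 84 [0.5717 0.2577 0.05  ] ztop [0.0669 0.0765 0.0774]
collar 85 [0.5534 0.2308 0.0342] [0.5925 0.2752 0.0424] [0.0389 0.0416]
outer 641 ((571.7987060546875, 255.3019561767578), 60.72101593017578)
tinrim [0.561  0.0098 0.05  ] [0.0585 0.0604] ((562.5392456054688, 11.28381633758545), 54.642669677734375)
== top
rim 485 ((539.19140625, -231.343017578125), (210.46559143066406, 95.1677474975586), 13.379145622253418) 0.036104109990670014
post 106 [ 0.5624 -0.2366  0.0519] [ 0.5782 -0.2112  0.1119]
 top 65 ((571.1801147460938, -224.58181762695312), (13.660224914550781, 24.91011619567871), 10.096708297729492) 0.10803248591973831
knob 72 [0.5757 0.2561 0.05  ] ztop [0.0749 0.0777 0.0787]
collar 102 [0.5558 0.2359 0.0342] [0.5932 0.276  0.0441] [0.039  0.0425]
outer 1126 ((575.332275390625, 254.88441467285156), 59.56635284423828)
tinrim [0.5636 0.0093 0.05  ] [0.0586 0.0621] ((563.8336181640625, 9.256545066833496), 52.171173095703125)
```

Request:
{"op": "drive_tool", "data": {
  "rows": [
    {"offset":[0.018,-0.002,-0.005],"rotation":[0,0,-0.002],"claw":0.5},
    {"offset":[0.018,-0.002,0.09],"rotation":[0,0,-0.002],"claw":0.5},
    {"offset":[0.018,-0.002,0.185],"rotation":[0,0,-0.002],"claw":0.5},
    {"offset":[0.018,-0.002,0.28],"rotation":[0,0,-0.002],"claw":0.5},
    {"offset":[0.018,-0.001,0.375],"rotation":[0,0,-0.002],"claw":0.5},
    {"offset":[0.019,-0.001,0.47],"rotation":[0,0,-0.002],"claw":0.5},
    {"offset":[0.019,-0.001,0.565],"rotation":[0,0,-0.002],"claw":0.5},
    {"offset":[0.019,-0.001,0.66],"rotation":[0,0,-0.002],"claw":0.5},
    {"offset":[0.019,-0.001,0.75],"rotation":[0,0,-0.002],"claw":0.5},
    {"offset":[0.019,-0.001,0.75],"rotation":[0,0,-0.002],"claw":0.5},
    {"offset":[0.019,-0.001,0.75],"rotation":[0,0,-0.002],"claw":0.5}
  ]
}}

```text
clock: 17.75
tcp_pos: [0.5734, 0.2583, 0.0464]
orientation: [-1.943, -2.467, 0.003]
contact_force: [-0.8, 0.0, -0.4]
grip_width: 0.0426
gripper_force: 0.0
```

Run:
```python
from p import *
for i in range(5): print(meas()[0].round(4));grab_frame("top")
```

```text
[0.5734 0.2583 0.0464]
[0.5741 0.2585 0.0473]
[0.5745 0.2587 0.0479]
[0.5747 0.2589 0.0482]
[0.5746 0.2589 0.0483]
```

Request:
{"op": "drive_tool", "data": {
  "force": 70,
  "rows": [
    {"offset":[-0.016,-0.008,0.008],"rotation":[0,0,0],"claw":0.5},
    {"offset":[-0.016,-0.008,0.008],"rotation":[0,0,0],"claw":0.5},
    {"offset":[-0.016,-0.008,0.008],"rotation":[0,0,0],"claw":0.5},
    {"offset":[-0.016,-0.008,0.008],"rotation":[0,0,0],"claw":0},
    {"offset":[-0.016,-0.008,0.008],"rotation":[0,0,0],"claw":0},
    {"offset":[-0.016,-0.008,0.008],"rotation":[0,0,0],"claw":0},
    {"offset":[-0.016,-0.008,0.008],"rotation":[0,0,0],"claw":0},
    {"offset":[-0.016,-0.008,0.008],"rotation":[0,0,0],"claw":0},
    {"offset":[-0.016,-0.008,0.008],"rotation":[0,0,0],"claw":0}
  ]
}}

```text
clock: 18.75
tcp_pos: [0.5737, 0.2562, 0.0464]
orientation: [-1.944, -2.468, -0.001]
contact_force: [0.7, 0.3, 1.5]
grip_width: 0.0179
gripper_force: 68.2
```

```bash
cat > k.py <<'E'
from p import *
D=down(A)
for i in range(4): grab_frame("top");m=meas()
print(m[0].round(4))
H=np.array([*LID,.16]);H[:2]=m[0][:2];T=np.array([m[0][0]+TIN[0]-LID[0],m[0][1]+TIN[1]-LID[1],.16])
w=[(H,m[1],9,0)]+[(H+(T-H)*f,D,1,0) for f in(.04,.12,.24,.36,.5,.64,.76,.88,.96,1)]+[(T,D,8,0)]
plan(w,0,m)
E
python3 k.py
```

```text
[0.5737 0.2562 0.0464]
meas-cmd mm [0. 0. 0.] deg [0. 0. 0.]
CALL 14
  x1 [0.0, 0.0, -0.084] [0.0, 0.0, 0.0]
  x1 [0.0, 0.0, -0.168] [0.0, 0.0, 0.0]
  x1 [0.0, 0.0, -0.252] [0.0, 0.0, 0.0]
  x1 [0.0, 0.0, -0.337] [0.0, 0.0, 0.0]
  x1 [0.0, 0.0, -0.421] [0.0, 0.0, 0.0]
  x1 [0.0, 0.0, -0.505] [0.0, 0.0, 0.0]
  x1 [0.0, 0.0, -0.589] [0.0, 0.0, 0.0]
  x1 [0.0, 0.0, -0.673] [0.0, 0.0, 0.0]
  x1 [0.0, 0.0, -0.757] [0.0, 0.0, 0.0]
  x1 [-0.063, -0.018, -0.757] [0.0, -0.0, 0.001]
  x1 [-0.19, -0.055, -0.757] [0.0, -0.0, 0.001]
  x1 [-0.379, -0.11, -0.758] [0.0, -0.0, 0.001]
  x1 [-0.569, -0.165, -0.758] [0.0, -0.0, 0.001]
  x1 [-0.791, -0.229, -0.758] [0.0, -0.0, 0.001]
CALL 13
  x1 [-0.221, -0.064, 0.0] [0.0, -0.0, -0.0]
  x1 [-0.411, -0.119, 0.0] [0.0, -0.0, -0.0]
  x1 [-0.601, -0.174, 0.0] [0.0, -0.0, -0.0]
  x1 [-0.728, -0.21, -0.0] [0.0, -0.0, -0.0]
  x9 [-0.791, -0.229, -0.0] [0.0, -0.0, -0.0]
```

Request:
{"op": "drive_tool", "data": {
  "rows": [
    {"offset":[0,0,-0.04],"rotation":[0,0,0],"claw":0},
    {"offset":[0,0,-0.1],"rotation":[0,0,0],"claw":0},
    {"offset":[0,0,-0.18],"rotation":[0,0,0],"claw":0},
    {"offset":[0,0,-0.26],"rotation":[0,0,0],"claw":0},
    {"offset":[0,0,-0.34],"rotation":[0,0,0],"claw":0},
    {"offset":[0,0,-0.42],"rotation":[0,0,0],"claw":0},
    {"offset":[0,0,-0.5],"rotation":[0,0,0],"claw":0},
    {"offset":[0,0,-0.59],"rotation":[0,0,0],"claw":0},
    {"offset":[0,0,-0.67],"rotation":[0,0,0],"claw":0},
    {"offset":[0,0,-0.73],"rotation":[0,0,0],"claw":0},
    {"offset":[0,0,-0.757],"rotation":[0,0,0],"claw":0},
    {"offset":[-0.063,-0.018,-0.757],"rotation":[0,0,0],"claw":0},
    {"offset":[-0.19,-0.055,-0.757],"rotation":[0,0,0],"claw":0},
    {"offset":[-0.379,-0.11,-0.758],"rotation":[0,0,0],"claw":0},
    {"offset":[-0.569,-0.165,-0.758],"rotation":[0,0,0],"claw":0},
    {"offset":[-0.791,-0.229,-0.758],"rotation":[0,0,0],"claw":0}
  ]
}}

```text
clock: 20.28
tcp_pos: [0.5668, 0.1318, 0.159]
orientation: [-1.941, -2.469, 0.002]
contact_force: [0.6, 0.3, -2.9]
grip_width: 0.0182
gripper_force: 68.5
```

Request:
{"op": "drive_tool", "data": {
  "rows": [
    {"offset":[-0.221,-0.064,0],"rotation":[0,0,0],"claw":0},
    {"offset":[-0.411,-0.119,0],"rotation":[0,0,0],"claw":0},
    {"offset":[-0.601,-0.174,0],"rotation":[0,0,0],"claw":0},
    {"offset":[-0.728,-0.21,0],"rotation":[0,0,0],"claw":0},
    {"offset":[-0.791,-0.229,0],"rotation":[0,0,0],"claw":0},
    {"offset":[-0.791,-0.229,0],"rotation":[0,0,0],"claw":0},
    {"offset":[-0.791,-0.229,0],"rotation":[0,0,0],"claw":0},
    {"offset":[-0.791,-0.229,0],"rotation":[0,0,0],"claw":0},
    {"offset":[-0.791,-0.229,0],"rotation":[0,0,0],"claw":0},
    {"offset":[-0.791,-0.229,0],"rotation":[0,0,0],"claw":0},
    {"offset":[-0.791,-0.229,0],"rotation":[0,0,0],"claw":0},
    {"offset":[-0.791,-0.229,0],"rotation":[0,0,0],"claw":0}
  ]
}}

```text
clock: 21.28
tcp_pos: [0.5622, 0.01, 0.1598]
orientation: [-1.942, -2.469, 0.0]
contact_force: [-0.6, -0.2, -2.8]
grip_width: 0.0181
gripper_force: 68.5
```

```bash
cat > l.py <<'E'
from p import *
exec(open('m.py').read().split("S={n")[0])
for i in range(3): d=grab_frame("top")
d=grab_frame("side");X=cloud(d);np.savez("side6.npz",X=X,f=d["frame"]);save(d,"side6.png")
f=d["frame"].astype(int);B=f[...,2];R=f[...,0];G=f[...,1]
m=np.isfinite(X[...,2])&(B>R+25)&(B>G+15)&(X[...,0]>.46)&(X[...,0]<.66)&(abs(X[...,1])<.12)
Q=X[m&(X[...,2]>.052)&(X[...,2]<.064)];print("rim",circ(Q,.0512),len(Q))
P=X[m&(X[...,2]>.09)];print("lid z",np.percentile(P[:,2],[2,10,50,90,98]).round(4),len(P))
Y=X[(np.isfinite(X[...,2]))&(R>120)&(R>B+40)&(X[...,2]>.12)&(X[...,2]<.19)&(np.hypot(X[...,0]-.56,X[...,1]-.01)<.05)];print("collar/knob",Y.mean(0).round(4),Y.min(0).round(4),Y.max(0).round(4))
T=P[P[:,2]>np.percentile(P[:,2],60)];
print("lid enclosing",cv2.minEnclosingCircle((P[:,:2]*1000).astype(np.float32)))
S=P[P[:,2]<np.percentile(P[:,2],50)]
A_=np.c_[P[:,0],P[:,1],np.ones(len(P))]
t=P[P[:,2]>np.median(P[:,2])];print(np.linalg.lstsq(np.c_[t[:,:2],np.ones(len(t))],t[:,2],rcond=None)[0].round(3))
print(meas()[0],get_obs()["contact_force"],get_obs()["grip_width"])
E
python3 l.py
```

```text
rim [0.5609 0.0099 0.05  ] 311
lid z [0.1189 0.123  0.1317 0.1329 0.1335] 1280
collar/knob [ 5.613e-01 -4.000e-04  1.564e-01] [ 0.5406 -0.013   0.1313] [0.5807 0.0229 0.1899]
lid enclosing ((560.9315185546875, 9.314635276794434), 60.821380615234375)
[-0.001 -0.     0.133]
[0.56222727 0.00935159 0.15989002] [ 1.03201537  0.28074071 -3.47645145] 0.01845326713824806
```

View pics/side6.png

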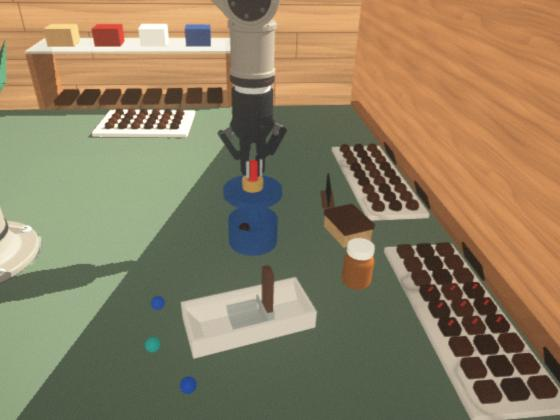

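Request:
{"op": "drive_tool", "data": {
  "rows": [
    {"offset":[0,0,0.05],"rotation":[0,0,0],"claw":0},
    {"offset":[0,0,0.1],"rotation":[0,0,0],"claw":0},
    {"offset":[0,0,0.15],"rotation":[0,0,0],"claw":0},
    {"offset":[0,0,0.2],"rotation":[0,0,0],"claw":0},
    {"offset":[0,0,0.25],"rotation":[0,0,0],"claw":0},
    {"offset":[0,0,0.29],"rotation":[0,0,0],"claw":0},
    {"offset":[0,0,0.32],"rotation":[0,0,0],"claw":0},
    {"offset":[0,0,0.345],"rotation":[0,0,0],"claw":0},
    {"offset":[0,0,0.37],"rotation":[0,0,0],"claw":0},
    {"offset":[0,0,0.39],"rotation":[0,0,0],"claw":0},
    {"offset":[0,0,0.41],"rotation":[0,0,0],"claw":0},
    {"offset":[0,0,0.42],"rotation":[0,0,0],"claw":0},
    {"offset":[0,0,0.425],"rotation":[0,0,0],"claw":0},
    {"offset":[0,0,0.425],"rotation":[0,0,0],"claw":0},
    {"offset":[0,0,0.425],"rotation":[0,0,0],"claw":0}
  ]
}}

```text
clock: 22.73
tcp_pos: [0.5623, 0.0092, 0.0962]
orientation: [-1.944, -2.468, -0.0]
contact_force: [-1.1, -0.1, -3.4]
grip_width: 0.0182
gripper_force: 68.5
```

Not in contact yet; about 2 mm remains.

Request:
{"op": "drive_tool", "data": {
  "rows": [
    {"offset":[0,0,0.004],"rotation":[0,0,0],"claw":0},
    {"offset":[0,0,0.008],"rotation":[0,0,0],"claw":0},
    {"offset":[0,0,0.011],"rotation":[0,0,0],"claw":0},
    {"offset":[0,0,0.014],"rotation":[0,0,0],"claw":0},
    {"offset":[0,0,0.014],"rotation":[0,0,0],"claw":0},
    {"offset":[0,0,0.014],"rotation":[0,0,0],"claw":0}
  ]
}}

```text
clock: 23.23
tcp_pos: [0.5623, 0.0093, 0.0944]
orientation: [-1.944, -2.468, -0.0]
contact_force: [-1.0, 0.6, 3.7]
grip_width: 0.0183
gripper_force: 69.2
```

Request:
{"op": "drive_tool", "data": {
  "rows": [
    {"offset":[0,0,-0.002],"rotation":[0,0,0],"claw":0.3},
    {"offset":[0,0,-0.002],"rotation":[0,0,0],"claw":0.5},
    {"offset":[0,0,-0.002],"rotation":[0,0,0],"claw":0.8},
    {"offset":[0,0,-0.002],"rotation":[0,0,0],"claw":0.8},
    {"offset":[0,0,-0.002],"rotation":[0,0,0],"claw":0.8},
    {"offset":[0,0,-0.002],"rotation":[0,0,0],"claw":0.8},
    {"offset":[0,0,-0.002],"rotation":[0,0,0],"claw":0.8},
    {"offset":[0,0,-0.002],"rotation":[0,0,0],"claw":0.8}
  ]
}}

```text
clock: 23.9
tcp_pos: [0.5622, 0.0092, 0.0943]
orientation: [-1.944, -2.468, 0.0]
contact_force: [0.2, -0.1, 0.1]
grip_width: 0.0679
gripper_force: 0.0
```

```bash
sed -i 's/(X\[...,2\]>.09)\];print/(X[...,2]>.0645)];print/; s/(X\[...,2\]>.12)&(X\[...,2\]<.19)/(X[...,2]>.075)\&(X[...,2]<.13)/' l.py; python3 l.py
```

```text
rim [0.5607 0.0017 0.05  ] 261
lid z [0.0648 0.0654 0.0666 0.0679 0.0685] 963
collar/knob [0.5606 0.0021 0.0966] [ 0.5414 -0.0122  0.075 ] [0.581  0.0273 0.1261]
lid enclosing ((549.3619995117188, 9.00648307800293), 70.44795989990234)
[-0.055 -0.016  0.099]
[0.56214147 0.00922253 0.09430687] [ 0.23203998  0.24836025 -0.03634256] 0.06817167800824445
```

Request:
{"op": "drive_tool", "data": {
  "force": 70,
  "rows": [
    {"offset":[0,0,0.03],"rotation":[0,0,0],"claw":0.8},
    {"offset":[0,0,0.06],"rotation":[0,0,0],"claw":0.8},
    {"offset":[0,0,0.09],"rotation":[0,0,0],"claw":0.8},
    {"offset":[0,0,0.12],"rotation":[0,0,0],"claw":0.8},
    {"offset":[0,0,0.14],"rotation":[0,0,0],"claw":0.8},
    {"offset":[0,0,0.155],"rotation":[0,0,0],"claw":0.8},
    {"offset":[0,0,0.155],"rotation":[0,0,0],"claw":0.8},
    {"offset":[0,0,0.155],"rotation":[0,0,0],"claw":0.8},
    {"offset":[0,0,0.155],"rotation":[0,0,0],"claw":0.6},
    {"offset":[0,0,0.155],"rotation":[0,0,0],"claw":0.52},
    {"offset":[0,0,0.155],"rotation":[0,0,0],"claw":0.4},
    {"offset":[0,0,0.155],"rotation":[0,0,0],"claw":0.2},
    {"offset":[0,0,0.155],"rotation":[0,0,0],"claw":0},
    {"offset":[0,0,0.155],"rotation":[0,0,0],"claw":0},
    {"offset":[0,0,0.155],"rotation":[0,0,0],"claw":0}
  ]
}}

```text
clock: 25.35
tcp_pos: [0.5624, 0.0092, 0.0719]
orientation: [-1.943, -2.468, -0.001]
contact_force: [-1.4, 0.1, 6.0]
grip_width: 0.04
gripper_force: 69.8
```

Request:
{"op": "drive_tool", "data": {
  "rows": [
    {"offset":[0,0,-0.01],"rotation":[0,0,0],"claw":0},
    {"offset":[0,0,-0.025],"rotation":[0,0,0],"claw":0},
    {"offset":[0,0,-0.05],"rotation":[0,0,0],"claw":0},
    {"offset":[0,0,-0.08],"rotation":[0,0,0],"claw":0},
    {"offset":[0,0,-0.12],"rotation":[0,0,0],"claw":0},
    {"offset":[0,0,-0.16],"rotation":[0,0,0],"claw":0},
    {"offset":[0,0,-0.2],"rotation":[0,0,0],"claw":0},
    {"offset":[0,0,-0.24],"rotation":[0,0,0],"claw":0},
    {"offset":[0,0,-0.28],"rotation":[0,0,0],"claw":0},
    {"offset":[0,0,-0.32],"rotation":[0,0,0],"claw":0},
    {"offset":[0,0,-0.36],"rotation":[0,0,0],"claw":0},
    {"offset":[0,0,-0.4],"rotation":[0,0,0],"claw":0},
    {"offset":[0,0,-0.44],"rotation":[0,0,0],"claw":0},
    {"offset":[0,0,-0.48],"rotation":[0,0,0],"claw":0},
    {"offset":[0,0,-0.52],"rotation":[0,0,0],"claw":0},
    {"offset":[0,0,-0.56],"rotation":[0,0,0],"claw":0},
    {"offset":[0,0,-0.6],"rotation":[0,0,0],"claw":0},
    {"offset":[0,0,-0.63],"rotation":[0,0,0],"claw":0},
    {"offset":[0,0,-0.65],"rotation":[0,0,0],"claw":0},
    {"offset":[0,0,-0.65],"rotation":[0,0,0],"claw":0}
  ]
}}

```text
clock: 27.02
tcp_pos: [0.5626, 0.0093, 0.1693]
orientation: [1.944, 2.468, 0.001]
contact_force: [-0.0, -0.2, -0.9]
grip_width: 0.0396
gripper_force: 70.5
```

Request:
{"op": "drive_tool", "data": {
  "rows": [
    {"offset":[0,0,0],"rotation":[0,0,0],"claw":0},
    {"offset":[0,0,0],"rotation":[0,0,0],"claw":0},
    {"offset":[0,0,0],"rotation":[0,0,0],"claw":0},
    {"offset":[0,0,0],"rotation":[0,0,0],"claw":0},
    {"offset":[0,0,0],"rotation":[0,0,0],"claw":0},
    {"offset":[0,0,0],"rotation":[0,0,0],"claw":0}
  ]
}}

```text
clock: 27.52
tcp_pos: [0.5621, 0.0092, 0.1684]
orientation: [-1.944, -2.467, 0.001]
contact_force: [0.3, -0.6, -1.5]
grip_width: 0.04
gripper_force: 70.5
```

```bash
python3 snap.py side 160 350 110 270 s7.png
```

```text
[0.56215166 0.00922388 0.16845681] [ 0.03407989  0.35474455 -1.59360761]
```

View pics/s7.png

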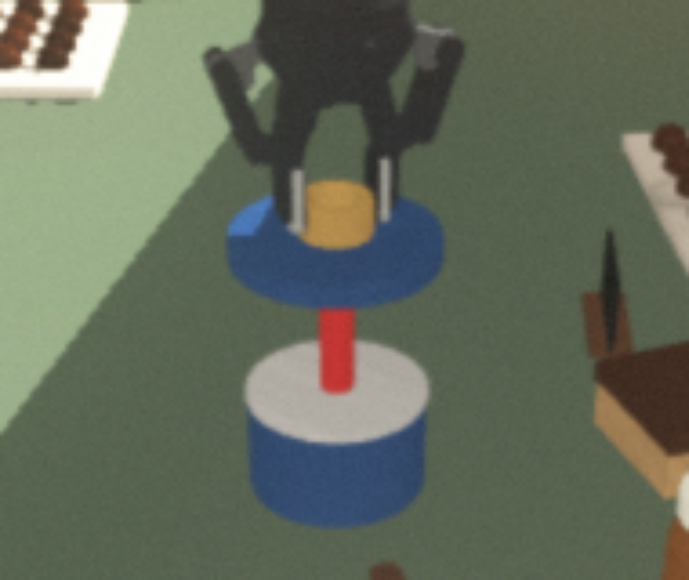

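The outer lid is held level at crop (335,245), and the inner lid sits flat on the tin at (337,390). By the measured lift, the skirt is about 23 mm above the knob top.

```bash
python3 -c "
from bench import hand_in
print(hand_in())"
```

```text
the job is handed in; nothing more can be done
None
```

I handed the job in at about 27.6 s, and no verdict came back. By camera and sensor readings, the truffles are in the tin, the scoop is back in the trough, the inner lid is seated, and the outer lid is held level over the tin about 23 mm above the knob.

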